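# Scrape two faces of a levelling bar and lock it away

### The job

Scrape the levelling bar clean: lift it from its cradle and draw the blue face, laid flat on the sprung scraper blade, along its length towards the robot, starting with its robot-side end on the blade and finishing with its far end on it, keeping the blade lightly pressed down (about 5 mm) but never driven to its stop; then turn the bar a quarter turn about its length and do the same with the yellow face. Finally lay the bar fully home in the cradle's V, either way round, and swing the red keeper bar shut over it until it is caught in its detent. Leave the other things on the table where they are.

Things in the scene. Friction and masses are not known exactly. Their poses are not given: they have to be found in the camera images.
- bar: Wooden bar 40 x 40 x 170 mm, 0.25 kg. One long face is blue, a neighbouring one yellow, two plain wood. Origin at its centre, x along it (at the start away from the robot). It starts edge-down in the cradle, its long faces sloping 45 degrees, y then level and z up: blue is the hidden lower face towards +y (robot's left), yellow the upper face on that same side.
- bar_blue (a point): Centre of the bar's blue face (20 mm from the bar's axis); z points out of the face, x along the bar.
- bar_yellow (a point): Centre of the bar's yellow face (20 mm from the bar's axis); z points out of the face, x along the bar.
- cradle: Fixed grey cradle, base 260 x 90 x 12 mm. Two V ends with white 45 degree walls (18 mm thick, 62 mm either side of the middle, tops 108 mm high), 106 mm free between them above the base. Hinge post at the far end (105 mm from the middle), 112 mm high detent post at the robot end; the seated bar has 10 mm play at each end. Origin: underside centre; x along the V away from the robot, z up.
- cradle_seat (a point): Where the bar's centre lies when it is seated in the V: 100 mm above the table on the cradle's middle. Axes as the cradle's.
- keeper (a joint): Red keeper bar, 215 mm long, 16 wide, 10 high, underside 134 mm above the table, swinging level on the hinge post. 0 rad = shut, over the bar along the cradle; grows as it swings out to the cradle's +y side (1.57 = square to it, stop 2.2). Near 0.05 rad its nose must be pushed over a sprung ball in the detent post (about 4 N at the knob); below 0.02 it is caught.
- keeper_knob (a point): Top of the black upright knob on the keeper bar, 20 mm in diameter and 30 mm high, 110 mm from the hinge axis; the top is 174 mm above the table.
- keeper_hinge (a point): Hinge axis of the keeper bar, at the height of the bar's underside (134 mm above the table), 105 mm from the cradle's middle along its x. Fixed; axes as the cradle's.
- scraper: Fixed scraper: dark steel base 150 x 110 x 10 mm with a bent bracket 65 mm high that holds a sprung upright blade. Origin at the centre of the underside; x is the direction square to the blade, pointing away from the robot; y along the blade; z up.
- blade (a joint): How far the scraper's blade is pressed down into its bracket, m: 0 = free, stop at 0.014. Spring of 350 N per m (0.35 N to start it; 2.1 N at 5 mm).
- blade_edge (a point): Middle of the blade's rounded upper edge (brass-coloured, 70 mm long across the scraper, 6 mm thick), 90 mm above the table when free; it goes down with the blade.
- brush: Loose brush lying on the table (bystander). Origin at its underside.
- spatula: Loose spatula lying on the table (bystander). Origin at its underside.
- jar: Loose jar, 70 mm in diameter, 100 mm high (bystander). Origin at its underside.
- bowl: Loose steel bowl, 130 mm in diameter, 55 mm high (bystander). Origin at its underside.
- cup: Loose white cup, 72 mm in diameter, 85 mm high (bystander). Origin at its underside.
- tray: Loose wooden mould tray, 160 x 240 x 22 mm (bystander). Origin at its underside.

How it is judged:
By the outcome, as a careful person would: the job done as asked, in the order asked, and still so for the second after the job is handed in, with the robot touching nothing.
It also fails if it takes over 72 s, if anything falls off the work surface, if the arm or the gripper's body presses on something with over 40 N, if the wrist force passes 120 N, or if a joint passes its speed limit or range.

### The arm

A 7-joint arm with a two-finger parallel gripper is mounted at the origin on the work surface. World frame = base frame: x ahead of the robot, y to its left, z up, the work surface at z = 0. Lengths are in m, angles in rad, forces in N, time in s.
With the tool pointing down it reaches from about 0.4 to 0.9 m from the base axis. Payload 5.6 kg.
Tool frame: the origin (TCP) lies at the very end of the fingers, on their centre line; the grasp point (between the pads) lies 19 mm behind it (bot.pinch_z is the distance from the TCP to the grasp point, in m); y points along the fingers, z is the direction in which the jaws open and shut, and the axes are right-handed (so a half turn about y gives the same grasp; the last joint's range is limited). The gripper opens to 92 mm and grips with 3 to 60 N. Pads are 20 mm wide; open, the fingers measure 128 mm over their backs; the gripper's body (75 mm by 189 mm) begins 69 mm behind the grasp point.
Start: joints at [1.281, 0.468, -0.012, 1.603, 0.006, 1.071, -0.056], TCP at [0.159, -0.63, 0.215] pointing down, gripper open.
Joint ranges: [-2.53, 2.53], [-0.31, 2.02], [-1.57, 1.55], [0.28, 2.44], [-1.29, 4.43], [0.15, 1.84], [-2.92, 2.92]. Speed limits (rad/s): [2.57, 2.57, 3.14, 3.14, 3.14, 3.14, 3.14].

### API

Orientations are given as a unit quaternion [w, x, y, z].
In Python, from station import observe, viewer, workorder, finder, bot gives the robot as it stands. The module is installed in compiled form; this text tells all that it offers.
- The arm moves only by the tool play_rows, never from a script. Its argument "series" is a list of rows, each a list of 3 entries, a list of its own where there are three numbers: the closure, from 0 (fully open) to 1 (shut), then the shift along the tool's x, y, z in mm, then the turn, a rotation vector about the tool's x, y, z in degrees. In form: [[hand, [tx, ty, tz], [rx, ry, rz]], ...]. A call has 1 to 20 rows; each row shifts and turns the pose as measured when the row begins, along the tool's axes as they then stand; what a row does not reach is not made up. A row lasts 1/12 s, in which the tool goes at most 41.7 mm and 7.16 degrees, less where a joint would pass 70% of its speed; a pose out of reach is approached as far as the arm can. A call is refused whole if a number of a shift passes 41.7 or a number of a turn 7.16, either way. A call with a gripper value outside its range is refused whole. The fingers move at their own pace and stop on an object; "newtons" is the grip in N (left out, the last holds). Time passes only in rows, so rows that do not move let the fingers close. It gives the time, the measured TCP pose, the force and the opening at its end, in the units of the state.
- observe(): the state, without advancing time (a new reading comes with each control period).
- viewer.snapshot(name): name is "scene" or "side" or "wrist"; returns a dict with "pixels" (400x640x3 uint8, red, green, blue), "z_map" (400x640 float32, m along the optical axis (not along the pixel's ray), 0 where there is no reading), "fx", "fy", "cx", "cy" (pixels), "eye" and "rotation" of the camera in the world. Camera axes: x right, y up, looking along -z (the intrinsics and any distortion apply to the point x, -y, -z); pixel columns grow to the right and rows downward; lengths in m; the calibration is good to about 2 mm. The wrist camera is an equidistant fisheye: a pixel r from the principal point sees the ray r / f radians off the axis. A picture is of the moment at which its call begins.
- workorder.sign_off(): hands the job in, once; it reports no verdict.
Trained networks look in the newest picture that a camera, given by its name, has taken for a name from the list of things; names that differ only in an ending like _2 or _b are one class to them, and where a whole thing is asked for, a point or a joint stands for the part that bears it (a point fixed in the world has none). Each returns a list of dicts, best first, with "score" (0 to 1); they miss things now and then, are a little off and sometimes report something else, mostly with a low value. They report only what shows in the picture. A call takes as long as a camera call.
- finder.boxes_of(label, camera): "centre" ([x, y, z] in m, in the coordinates of the camera as it stood for that picture, good to about 4 mm: the middle of the surface that is visible of it).
- finder.silhouettes(label, camera): "pixels" (400x640 bool, what is visible of it).
The state is a dict: "time": time; "joint_pos": joint angles; "joint_velocities": joint speeds; "joint_torque": joint torques, N m; "ee_pos": TCP position; "tool_rot": TCP orientation; "ft_force": force on the tool from outside, world axes, zero at the start; "ft_torque": the same for the moment, N m; "opening": finger opening in m.
Only numpy, scipy, OpenCV 4.12 (cv2) and the standard library are available. Lean on these libraries where they do the work, as an engineer would, in place of code of your own. Each camera call takes 0.05 s, during which the arm holds its last target. There are 200 camera calls.

## Working session

There is one attempt and no reset: what is moved stays moved. The work goes in short steps, Python scripts to look and compute and a tool call to move; the robot and the scene stay as the last step left them, time stands still between calls to the robot, and variables do not carry over. Pictures are saved under pics/ and viewed, about 8 in all and at most 12, crops included, and the job is handed in when it is done.

Besides the shell and the picture viewer there is one more tool, called after "Request:" as name([rows], argument=value, ...), one row to a line, values as JSON. play_rows: Moves the arm, as the interface text tells. Its arguments: {"type":"object","properties":{"series":{"type":"array"},"newtons":{"type":"number"}},"required":["series"]}

```bash
mkdir -p pics; cat > h.py <<'E'
import numpy as np,cv2
from scipy.spatial.transform import Rotation as R
from station import observe, viewer, workorder, finder, bot
def cam(s):
    Rm=np.array(s["rotation"],float)
    if Rm.size==4: Rm=R.from_quat(np.roll(Rm,-1)).as_matrix()
    return np.array(s["eye"]),Rm.reshape(3,3)
def cloud(s):
    z=s["z_map"];v,u=np.mgrid[0:400,0:640]
    P=np.stack([(u-s["cx"])/s["fx"]*z,-(v-s["cy"])/s["fy"]*z,-z],-1)
    e,M=cam(s);return P@M.T+e
def save(s,n): cv2.imwrite(f"pics/{n}.png",cv2.cvtColor(s["pixels"],cv2.COLOR_RGB2BGR))
E
python3 - <<'E'
from h import *
o=observe();print({k:np.round(v,3) for k,v in o.items()},bot.pinch_z)
for c in("scene","side"):
    s=viewer.snapshot(c);save(s,c+"0");e,M=cam(s);np.savez(c+"0.npz",**{k:s[k] for k in s})
    print(c,e,s["fx"],s["rotation"],[k for k in s])
    for l in("bar","cradle","keeper","keeper_knob","blade_edge","scraper","jar","bowl","cup","tray","brush","spatula"):
        b=finder.boxes_of(l,c);print(l,[(np.round(M@np.array(x["centre"])+e,3),round(x["score"],2)) for x in b[:2]])
E
```

```text
{'time': np.float64(0.0), 'joint_pos': array([ 1.281,  0.468, -0.012,  1.604,  0.006,  1.071, -0.056]), 'joint_velocities': array([-0.001, -0.   ,  0.001, -0.002, -0.   , -0.003, -0.   ]), 'joint_torque': array([ 0.0000e+00, -5.2057e+01, -1.3000e-02, -2.4375e+01, -5.7000e-02,
        1.7000e-02,  0.0000e+00]), 'ee_pos': array([ 0.159, -0.63 ,  0.214]), 'tool_rot': array([ 0.087, -0.087,  0.702, -0.701]), 'ft_force': array([-0.255,  0.056, -0.109]), 'ft_torque': array([0.004, 0.01 , 0.053]), 'opening': np.float64(0.092)} 0.0187
scene [ 1.07580742 -0.60162753  1.2002607 ] 382.51272645822803 [0.91169095 0.28321002 0.09543379 0.28196471] ['pixels', 'z_map', 'fx', 'fy', 'cx', 'cy', 'eye', 'rotation']
bar [(array([0.439, 0.195, 0.117]), 0.75)]
cradle [(array([0.495, 0.197, 0.013]), 0.64), (array([0.62 , 0.461, 0.003]), 0.5)]
keeper [(array([0.6  , 0.277, 0.145]), 0.61)]
keeper_knob [(array([0.604, 0.274, 0.145]), 0.65)]
blade_edge [(array([ 0.482, -0.221,  0.082]), 0.41)]
scraper [(array([ 0.494, -0.222,  0.011]), 0.8)]
jar []
bowl [(array([0.773, 0.251, 0.025]), 0.74)]
cup []
tray [(array
[... 356 characters left out ...]
y([0.742, 0.004, 0.067]), 0.65), (array([0.449, 0.234, 0.007]), 0.63)]
keeper [(array([0.599, 0.291, 0.138]), 0.69)]
keeper_knob [(array([0.596, 0.288, 0.141]), 0.95), (array([0.455, 0.238, 0.01 ]), 0.21)]
blade_edge [(array([ 0.48 , -0.189,  0.071]), 0.52), (array([0.596, 0.286, 0.141]), 0.41)]
scraper [(array([ 0.474, -0.199,  0.01 ]), 0.82)]
jar [(array([0.744, 0.002, 0.066]), 0.64)]
bowl [(array([0.785, 0.214, 0.024]), 0.81)]
cup [(array([ 0.745, -0.174,  0.053]), 0.9), (array([ 0.571, -0.414,  0.021]), 0.65)]
tray [(array([ 0.572, -0.417,  0.019]), 0.59)]
brush [(array([0.538, 0.009, 0.015]), 0.97), (array([ 0.741, -0.173,  0.058]), 0.5)]
spatula [(array([ 0.611,  0.469, -0.001]), 0.6)]
```

View pics/scene0.png

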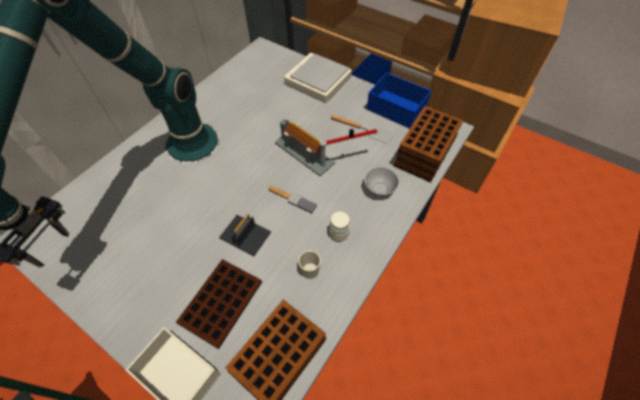

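View pics/side0.png

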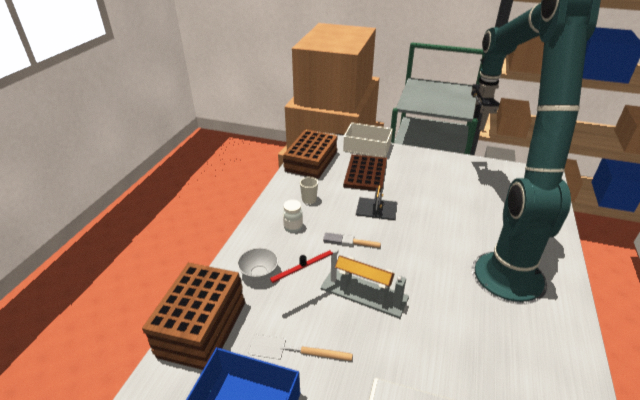

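The scene view shows the bar on the cradle at about (300,135), the keeper swung far out and the scraper at (245,230). In the side view the yellow face is up at (365,268). Next I'll fit the cradle and scraper axes.

```bash
python3 - <<'E'
from h import *
def rect(Q,n):
    r=cv2.minAreaRect((Q[:,:2]*1000).astype(np.float32));print(n,len(Q),np.round(r[0],1),np.round(r[1],1),round(r[2],1),"z",np.round(np.percentile(Q[:,2],[5,50,95]),3))
for c in("scene","side"):
    s=dict(np.load(c+"0.npz"));P=cloud(s);hsv=cv2.cvtColor(s["pixels"],cv2.COLOR_RGB2HSV).astype(int)
    t=(abs(P[...,0]-.3)<.05)&(abs(P[...,1]-.1)<.1);print(c,"table z",np.median(P[t][:,2]))
    reg=lambda x,y,a:(abs(P[...,0]-x)<a)&(abs(P[...,1]-y)<a)&(s["z_map"]>0)
    z=P[...,2];H,S,V=hsv[...,0],hsv[...,1],hsv[...,2]
    m=reg(.48,-.21,.12)&(z>-.005)&(z<.02)&(V<90); m=cv2.morphologyEx(m.astype(np.uint8),cv2.MORPH_OPEN,np.ones((3,3)))>0; rect(P[m],"scrbase")
    m=reg(.48,-.21,.12)&(z>.075)&(z<.1);rect(P[m],"blade");print(np.round(P[m].mean(0),3))
    m=reg(.43,.21,.16)&(z>.085)&(z<.133)&(S>120)&(H>5)&(H<30);rect(P[m],"bar")
    Q=P[m];tp=Q[Q[:,2]>.12];rect(tp,"bartop")
    m=reg(.43,.21,.16)&(z>.007)&(z<.017)&(S<70);rect(P[m],"crbase")
    m=reg(.58,.27,.16)&(z>.12)&(z<.155)&(S>130)&((H<5)|(H>172));rect(P[m],"keeper")
    m=reg(.6,.28,.03)&(z>.15)&(V<70);print("knob",np.round(np.median(P[m],0),3),m.sum())
E
```

```text
scene table z 0.0007047464514677859
scrbase 756 [ 484.5 -219.2] [148.3 105.7] 5.9 z [0.007 0.011 0.015]
blade 65 [ 483.1 -216.5] [ 6.7 71. ] 5.0 z [0.076 0.087 0.092]
[ 0.483 -0.219  0.085]
bar 433 [428.9 206. ] [ 45.3 190.1] 80.8 z [0.1   0.115 0.127]
bartop 137 [436.3 207.6] [ 23.1 161.4] 79.9 z [0.121 0.124 0.129]
crbase 631 [433.1 208.8] [270.5 299.7] 4.2 z [0.008 0.012 0.016]
keeper 157 [608.2 283.4] [198.1  16.8] 51.6 z [0.138 0.144 0.149]
knob [0.609 0.275 0.167] 20
side table z -0.0018390466429631935
scrbase 588 [ 498.6 -241.8] [173.4 192.8] 8.9 z [0.003 0.007 0.012]
blade 21 [ 478.4 -210.8] [ 5.6 72.1] 5.7 z [0.078 0.085 0.09 ]
[ 0.478 -0.204  0.085]
bar 734 [435.6 226.3] [ 36.3 170. ] 80.3 z [0.101 0.113 0.126]
bartop 192 [433.6 219.4] [ 19.8 167.6] 81.3 z [0.12  0.123 0.127]
crbase 1354 [429.5 217.7] [ 94.8 260. ] 80.9 z [0.008 0.01  0.014]
keeper 286 [603.1 290.3] [204.6  18.9] 51.6 z [0.138 0.142 0.146]
knob [0.599 0.293 0.168] 51
```

```bash
cat >> h.py <<'E'
CR=np.array([.430,.2165,0]);CY=np.radians(-9.3);SC=np.array([.481,-.214,0]);SY=np.radians(5.5)
def Rz(a): return R.from_euler('z',a).as_matrix()
def frame(yaw,tilt,flip=1):
    # tilt about own x (deg): 0 = tool down; +45 -> tool points (0,1,-1)
    z0=np.array([[1,0,0],[0,0,1],[0,-1,0]]).T.astype(float) if 0 else None
    B=np.column_stack([[1,0,0],[0,0,-1],[0,1,0]]).astype(float) # x,y,z tool axes: y down, z=+y
    if flip<0: B=B@R.from_euler('y',180,degrees=True).as_matrix()
    return Rz(yaw)@R.from_euler('x',tilt,degrees=True).as_matrix()@B
def tcp(center,Rt,back): # TCP for bar centre; grasp point 'back' m behind bar axis
    return center+Rt[:,1]*(bot.pinch_z-back)
def cur():
    o=observe();q=np.array(o["tool_rot"]);return np.array(o["ee_pos"]),R.from_quat(np.roll(q,-1)).as_matrix(),o
from scipy.linalg import logm
def step(p0,R0,p1,R1,n=None,vmax=38,wmax=6.8):
    """constant-row screw: returns n and row"""
    T=np.eye(4);T[:3,:3]=R0.T@R1;T[:3,3]=R0.T@(p1-p0)
    w=R.from_matrix(T[:3,:3]).as_rotvec()
    if n is None: n=int(np.ceil(max(np.linalg.norm(T[:3,3])*1000/vmax,np.degrees(np.linalg.norm(w))/wmax,1)))
    while True:
        L=logm(T).real/n;dw=np.array([L[2,1],L[0,2],L[1,0]])
        from scipy.linalg import expm
        d=expm(L);t=d[:3,3]*1000
        if abs(t).max()<=41.5 and np.linalg.norm(t)<=41.7:break
        n+=1
    print(n,"x",np.round(t,1).tolist(),np.round(np.degrees(dw),2).tolist());return n
def path(pts,ns=None):
    p,Rc,o=cur()
    for i,(a,b) in enumerate(pts):
        step(p,Rc,a,b,ns[i] if ns else None);p,Rc=a,b
E
python3 - <<'E'
from h import *
p,Rc,o=cur();print(np.round(Rc,2))
for f in(1,-1):
  print("flip",f)
  Rt=frame(CY,45,f);c=CR+[0,0,.1];g=tcp(c,Rt,.007);a=tcp(c-Rt[:,1]*.13,Rt,.007)
  v=a+[0,0,.1]; 
  Rd=frame(CY,0,f);m=np.array([.38,.0,.33]);print(np.round(g,3),np.round(a,3))
  path([(np.array([.38,-.3,.33]),frame(CY,0,f)),(a,Rt),(g,Rt)])
E
```

```text
[[-0.97 -0.    0.24]
 [-0.24 -0.   -0.97]
 [ 0.   -1.    0.  ]]
flip 1
[0.431 0.225 0.092] [0.416 0.134 0.184]
24 x [-19.4, -4.8, 12.6] [0.0, -6.52, 0.0]
13 x [-2.6, 23.0, 27.9] [3.46, -0.0, 0.0]
4 x [0.0, 32.5, 0.0] [0.0, -0.0, 0.0]
flip -1
[0.431 0.225 0.092] [0.416 0.134 0.184]
11 x [-22.1, -10.5, -29.0] [-0.0, 2.13, 0.0]
13 x [2.6, 23.0, -27.9] [-3.46, -0.0, 0.0]
4 x [-0.0, 32.5, -0.0] [0.0, -0.0, 0.0]
```

Request:
play_rows([
  [0,[-22.1,-10.5,-29],[0,2.13,0]],
  [0,[-22.1,-10.5,-29],[0,2.13,0]],
  [0,[-22.1,-10.5,-29],[0,2.13,0]],
  [0,[-22.1,-10.5,-29],[0,2.13,0]],
  [0,[-22.1,-10.5,-29],[0,2.13,0]],
  [0,[-22.1,-10.5,-29],[0,2.13,0]],
  [0,[-22.1,-10.5,-29],[0,2.13,0]],
  [0,[-22.1,-10.5,-29],[0,2.13,0]],
  [0,[-22.1,-10.5,-29],[0,2.13,0]],
  [0,[-22.1,-10.5,-29],[0,2.13,0]],
  [0,[-22.1,-10.5,-29],[0,2.13,0]],
], newtons=50)

```text
time: 2.22
ee_pos: [0.3843, -0.2935, 0.331]
tool_rot: [0.072, -0.069, -0.703, 0.704]
ft_force: [0.7, -0.8, -0.2]
opening: 0.0918
```

```bash
python3 - <<'E'
from h import *
p,Rc,o=cur();print(np.round(p,3),o["time"])
s=viewer.snapshot("wrist");save(s,"w1");e,M=cam(s);print(e,s["fx"],s["cx"],s["cy"]);print(np.round(M,2))
for l in("blade_edge","scraper","bar","cradle"):
    print(l,[(np.round(M@np.array(x["centre"])+e,3),round(x["score"],2)) for x in finder.boxes_of(l,"wrist")[:2]])
Rt=frame(CY,45,-1);c=CR+[0,0,.1];a=tcp(c-Rt[:,1]*.11,Rt,.007);path([(a,Rt)])
E
```

```text
[ 0.384 -0.293  0.331] 2.2167
[ 0.45919753 -0.30912504  0.50058802] 309.70691628693146 313.91651559275994 196.38456972450234
[[-0.2   0.94  0.27]
 [-0.98 -0.19 -0.05]
 [ 0.   -0.27  0.96]]
blade_edge [(array([ 0.475, -0.215,  0.086]), 0.63)]
scraper [(array([ 0.478, -0.221,  0.01 ]), 0.73), (array([0.437, 0.203, 0.012]), 0.71)]
bar [(array([0.438, 0.198, 0.111]), 0.87)]
cradle [(array([0.441, 0.202, 0.014]), 0.9)]
13 x [3.3, 24.2, -28.2] [-3.46, -0.16, -0.04]
```

Request:
play_rows([
  [0,[3.3,24.2,-28.2],[-3.46,-0.16,0]],
  [0,[3.3,24.2,-28.2],[-3.46,-0.16,0]],
  [0,[3.3,24.2,-28.2],[-3.46,-0.16,0]],
  [0,[3.3,24.2,-28.2],[-3.46,-0.16,0]],
  [0,[3.3,24.2,-28.2],[-3.46,-0.16,0]],
  [0,[3.3,24.2,-28.2],[-3.46,-0.16,0]],
  [0,[3.3,24.2,-28.2],[-3.46,-0.16,0]],
  [0,[3.3,24.2,-28.2],[-3.46,-0.16,0]],
  [0,[3.3,24.2,-28.2],[-3.46,-0.16,0]],
  [0,[3.3,24.2,-28.2],[-3.46,-0.16,0]],
  [0,[3.3,24.2,-28.2],[-3.46,-0.16,0]],
  [0,[3.3,24.2,-28.2],[-3.46,-0.16,0]],
  [0,[3.3,24.2,-28.2],[-3.46,-0.16,0]],
])

```text
time: 3.55
ee_pos: [0.4255, 0.135, 0.1627]
tool_rot: [-0.039, 0.105, 0.921, -0.373]
ft_force: [2.1, 0.3, -0.2]
opening: 0.0922
```

```bash
cat >> h.py <<'E'
def fish(s):
    z=s["z_map"];v,u=np.mgrid[0:400,0:640]
    a=(u-s["cx"])/s["fx"];b=-(v-s["cy"])/s["fy"];r=np.hypot(a,b);k=np.tan(r)/np.maximum(r,1e-9)
    P=np.stack([a*k*z,b*k*z,-z],-1);e,M=cam(s);return P@M.T+e
def ang(Q):
    (c,wh,a)=cv2.minAreaRect((Q[:,:2]*1000).astype(np.float32));return np.round(c,1),np.round(wh,1),round(a,1)
E
python3 - <<'E'
from h import *
p,Rc,o=cur();print(np.round(p,3),o["time"],np.round(o["joint_pos"],2))
Rt=frame(CY,45,-1);print("roterr",np.degrees(R.from_matrix(Rc.T@Rt).as_rotvec()).round(1))
s=viewer.snapshot("wrist");save(s,"w2");P=fish(s)
np.savez("w2.npz",**s)
m=finder.silhouettes("bar","wrist");print([x["score"] for x in m])
Q=P[m[0]["pixels"]&(s["z_map"]>0)];print(len(Q),ang(Q),np.percentile(Q[:,2],[2,50,98]).round(3))
# express in cradle frame
L=(Q-(CR+[0,0,.1]))@Rz(CY);print(np.percentile(L,[1,50,99],axis=0).round(4))
# plane fit along face normals
for n in([0,1,1],[0,-1,1]):
    d=L@np.array(n)/2**.5;h,b=np.histogram(d,np.arange(-.03,.03,.002));print(n,h.tolist())
E
```

```text
[0.426 0.135 0.163] 3.55 [ 0.69  0.36 -0.59  2.3  -1.01  0.73 -0.81]
roterr [ 1.  -2.3 -2.8]
[0.57, 0.36, 0.22]
8654 (array([391.7, 292.4]), array([202. , 304.6]), 81.4) [0.1   0.114 0.127]
[[-0.0746 -0.031  -0.0009]
 [ 0.0165 -0.0173  0.0138]
 [ 0.0904 -0.0022  0.0275]]
[0, 1, 1] [0, 0, 0, 83, 397, 438, 440, 439, 437, 434, 439, 436, 432, 440, 431, 434, 444, 436, 430, 428, 439, 428, 420, 302, 27, 0, 0, 0, 0]
[0, -1, 1] [0, 0, 0, 0, 0, 1, 0, 0, 0, 0, 0, 0, 1, 1, 0, 0, 0, 0, 0, 0, 0, 0, 0, 1, 127, 4246, 4194, 60, 0]
```

View pics/w2.png

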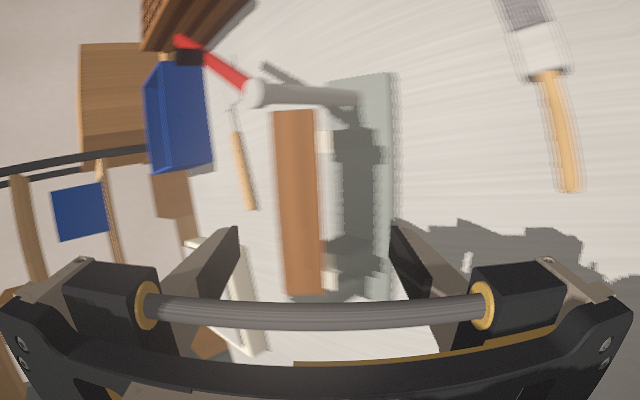

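```bash
python3 - <<'E'
from h import *
s=dict(np.load("w2.npz"));P=fish(s)
hsv=cv2.cvtColor(s["pixels"],cv2.COLOR_RGB2HSV).astype(int);z=P[...,2]
L=(P-(CR+[0,0,.1]))@Rz(CY)
v,u=np.mgrid[0:400,0:640]
m=(u>265)&(u<330)&(v>100)&(v<300)&(z>.09)&(z<.135)&(hsv[...,1]>90)
Q=L[m];d1=Q@[0,1,1]/2**.5
xs=np.arange(-.07,.09,.02);mid=[];
for x in xs:
    k=abs(Q[:,0]-x)<.01;mid.append(np.percentile(d1[k],[1,99]))
mid=np.array(mid);print(mid.round(4).tolist(),"slope deg",np.degrees(np.polyfit(xs,mid.mean(1),1)[0]),"ends",np.percentile(Q[:,0],[.2,99.8]))
B=P.copy();m=(z>.006)&(z<.018)&(abs(L[...,0])<.15)&(abs(L[...,1])<.06)&(u>325)&(v<285)
print("base",ang(P[m]),np.percentile(L[m],[.5,99.5],axis=0).round(3).tolist())
# target
CB=CR+[0,0,.1]+Rz(CY)@[.008,-.0023,-.001];print(CB)
Rt=frame(CY,45,-1);g=tcp(CB,Rt,.007);path([(g-Rt[:,1]*.05,Rt),(g,Rt)])
E
```

```text
[[-0.0174, 0.0163], [-0.0165, 0.0165], [-0.0188, 0.0165], [-0.015, 0.017], [-0.0148, 0.0173], [-0.0147, 0.017], [-0.0145, 0.0174], [-0.0139, 0.0177]] slope deg 1.088009995577048 ends [-0.07454253  0.09088117]
base (array([440.1, 211.2]), array([ 91.5, 243.5]), 81.6) [[-0.102, -0.049, -0.093], [0.131, 0.041, -0.083]]
[0.43752316 0.2129374  0.099     ]
2 x [0.2, 30.4, -4.2] [0.55, -1.07, -1.18]
2 x [-0.0, 25.0, 0.0] [0.0, -0.0, 0.0]
```

```bash
sed -i 's/^CR=.*/CR=np.array([.4305,.2145,0]);CY=np.radians(-8.8);SC=np.array([.479,-.2145,0]);SY=np.radians(5.5)\nCB=np.array([.4378,.2132,.0995])/' h.py; python3 - <<'E'
from h import *
Rt=frame(CY,45,-1);g=tcp(CB,Rt,.007);path([(g-Rt[:,1]*.05,Rt),(g,Rt)],[3,3])
E
```

```text
3 x [-0.2, 20.3, -3.0] [0.36, -0.83, -0.91]
3 x [-0.0, 16.7, 0.0] [-0.0, 0.0, 0.0]
```

Request:
play_rows([
  [0,[-0.2,20.3,-3],[0.36,-0.83,-0.91]],
  [0,[-0.2,20.3,-3],[0.36,-0.83,-0.91]],
  [0,[-0.2,20.3,-3],[0.36,-0.83,-0.91]],
  [0,[0,0,0],[0,0,0]],
  [0,[0,0,0],[0,0,0]],
])

```text
time: 4.07
ee_pos: [0.4368, 0.177, 0.1216]
tool_rot: [-0.033, 0.077, 0.919, -0.385]
ft_force: [-0.1, 0.5, -0.9]
opening: 0.0918
```

```bash
python3 - <<'E'
from h import *
Rt=frame(CY,45,-1);g=tcp(CB,Rt,.007);p,Rc,o=cur();print((p-g+Rt[:,1]*.05).round(4),np.degrees(R.from_matrix(Rc.T@Rt).as_rotvec()).round(1));path([(g,Rt)],[4])
E
```

```text
[ 0.0031 -0.0094 -0.005 ] [-0.5 -0.6 -0.5]
4 x [1.2, 13.2, -2.5] [-0.13, -0.15, -0.13]
```

Request:
play_rows([
  [0,[1.2,13.2,-2.5],[-0.1,-0.1,-0.1]],
  [0,[1.2,13.2,-2.5],[-0.1,-0.1,-0.1]],
  [0,[1.2,13.2,-2.5],[-0.1,-0.1,-0.1]],
  [0,[1.2,13.2,-2.5],[-0.1,-0.1,-0.1]],
])

```text
time: 4.4
ee_pos: [0.4442, 0.2112, 0.09]
tool_rot: [-0.031, 0.082, 0.918, -0.386]
ft_force: [-0.8, 0.1, -0.4]
opening: 0.0919
```

```bash
python3 - <<'E'
from h import *
Rt=frame(CY,45,-1);g=tcp(CB,Rt,.007);p,Rc,o=cur();print(o["time"],(p-g).round(4),np.degrees(R.from_matrix(Rc.T@Rt).as_rotvec()).round(1));path([(g,Rt)],[1])
s=viewer.snapshot("wrist");save(s,"w3")
E
```

```text
4.4 [ 0.0051 -0.0102 -0.0012] [-0.6 -0.7 -1.1]
1 x [6.8, 5.5, -7.4] [-0.59, -0.65, -1.07]
```

View pics/w3.png

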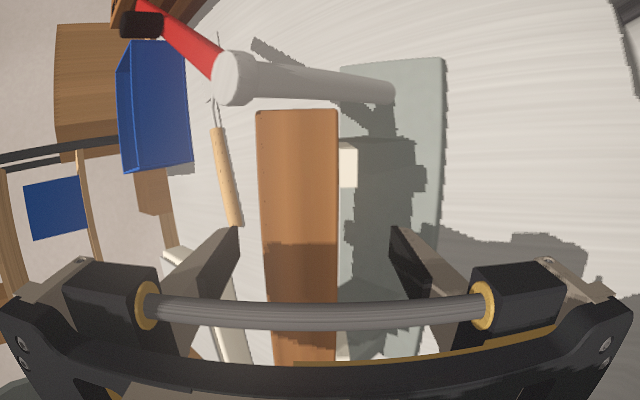

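Request:
play_rows([
  [0,[6.8,5.5,-7.4],[-0.6,-0.7,-1.1]],
  [0,[2,2,-2.5],[-0.2,-0.2,-0.3]],
  [0.3,[0,0,0],[0,0,0]],
], newtons=50)

```text
time: 4.7
ee_pos: [0.4371, 0.2234, 0.0912]
tool_rot: [-0.029, 0.067, 0.922, -0.379]
ft_force: [0.1, 0.7, 0.5]
opening: 0.0873
```

```bash
python3 - <<'E'
from h import *
Rt=frame(CY,45,-1);g=tcp(CB,Rt,.007);p,Rc,o=cur();print(o["time"],o["opening"],o["ft_force"],(p-g).round(4),np.degrees(R.from_matrix(Rc.T@Rt).as_rotvec()).round(1));path([(g,Rt)],[1])
E
```

```text
4.7 0.08730703689092277 [0.07799598 0.72584154 0.52974083] [-0.002   0.0021  0.    ] [0.3 0.1 0.4]
1 x [-2.3, -1.3, 1.2] [0.25, 0.13, 0.38]
```

Request:
play_rows([
  [0.5,[-2,-1.3,1.2],[0.3,0.1,0.4]],
  [1,[0,0,0],[0,0,0]],
  [1,[0,0,0],[0,0,0]],
  [1,[0,0,0],[0,0,0]],
  [1,[0,0,0],[0,0,0]],
  [1,[0,0,0],[0,0,0]],
  [1,[0,0,0],[0,0,0]],
  [1,[0,0,0],[0,0,0]],
  [1,[0,0,0],[0,0,0]],
])

```text
time: 5.45
ee_pos: [0.4408, 0.2191, 0.0933]
tool_rot: [-0.028, 0.073, 0.921, -0.382]
ft_force: [-0.7, -1.3, 0.5]
opening: 0.0397
```

```bash
python3 - <<'E'
from h import *
Rt=frame(CY,45,-1);g=tcp(CB,Rt,.007);p,Rc,o=cur();np.savez("grip1.npz",p=p,R=Rc)
print(o["time"],o["opening"],o["ft_force"].round(1),(p-g).round(4),np.degrees(R.from_matrix(Rc.T@Rt).as_rotvec()).round(1))
print(np.round((p-g)@Rt,4))
# lift straight up 90mm, then carry to above scraper start
R0=frame(SY,0,-1);st=SC+Rz(SY)@[.08,0,0]+[0,0,.09+.02]
a=p+[0,0,.09]
path([(a,Rc),(tcp(np.array([.47,.05,.22]),frame((SY+CY)/2,15,-1),.007),frame((SY+CY)/2,15,-1)),(tcp(st+[0,0,.06],R0,.007),R0)])
E
```

```text
5.45 0.039688215939690075 [-0.7 -1.3  0.5] [ 0.0018 -0.0023  0.0021] [-0.1  0.1 -0.3]
[-0.0021 -0.0029 -0.0001]
3 x [-0.1, -21.2, -21.2] [-0.0, 0.0, 0.0]
5 x [-9.4, -22.1, 24.8] [5.97, -1.26, -0.79]
8 x [-10.2, 1.5, 33.4] [1.87, -0.89, -0.12]
```

Request:
play_rows([
  [1,[0,-21.2,-21.2],[0,0,0]],
  [1,[0,-21.2,-21.2],[0,0,0]],
  [1,[0,-21.2,-21.2],[0,0,0]],
  [1,[0,-21.2,-21.2],[0,0,0]],
  [1,[-9.4,-22,24.8],[6,-1.2,-0.8]],
  [1,[-9.4,-22,24.8],[6,-1.2,-0.8]],
  [1,[-9.4,-22,24.8],[6,-1.2,-0.8]],
  [1,[-9.4,-22,24.8],[6,-1.2,-0.8]],
  [1,[-9.4,-22,24.8],[6,-1.2,-0.8]],
  [1,[-10,1.5,33],[1.9,-0.9,0]],
  [1,[-10,1.5,33],[1.9,-0.9,0]],
  [1,[-10,1.5,33],[1.9,-0.9,0]],
  [1,[-10,1.5,33],[1.9,-0.9,0]],
  [1,[-10,1.5,33],[1.9,-0.9,0]],
])

```text
time: 6.62
ee_pos: [0.5126, -0.1218, 0.2016]
tool_rot: [0.015, -0.028, 0.724, -0.689]
ft_force: [0.1, 0.2, -2.9]
opening: 0.0395
```

```bash
cat >> h.py <<'E'
def held(tag="grip1"):
    d=np.load(tag+".npz");return d["R"].T@((d["c"] if "c" in d else CB)-d["p"])
def tc(center,Rt,h): return center-Rt@h
E
python3 - <<'E'
from h import *
p,Rc,o=cur();h=held();print(h.round(4),o["time"],o["opening"],p.round(3),np.round(p+Rc@h,3),o["ft_force"].round(1))
R0=frame(SY,0,-1);st=SC+Rz(SY)@[.08,0,0]+[0,0,.11]
path([(tc(st+[0,0,.05],R0,h),R0)])
s=viewer.snapshot("wrist");save(s,"w4");P=fish(s);np.savez("w4.npz",**s)
L=(P-SC)@Rz(SY);z=P[...,2]
m=(z>.07)&(z<.1)&(np.hypot(L[...,0],L[...,1])<.08);print(m.sum(),ang(P[m]) if m.sum()>9 else 0,np.median(P[m],0) if m.sum() else 0)
E
```

```text
[ 0.002  -0.0088  0.0001] 6.6167 0.03954953008885854 [ 0.513 -0.122  0.202] [ 0.511 -0.122  0.21 ] [ 0.1  0.2 -2.9]
3 x [-14.1, 15.7, 29.9] [0.96, -0.67, 0.31]
757 (array([ 481.4, -214.6]), array([ 6.5, 72.6]), 4.3) [ 0.48211676 -0.21380389  0.08663515]
```

```bash
sed -i 's/SC=np.array([^;]*;SY=.*/SC=np.array([.481,-.2145,0]);SY=np.radians(5.1)/' h.py; python3 - <<'E'
from h import *
h=held();R0=frame(SY,0,-1);st=SC+Rz(SY)@[.081,0,0]+[0,0,.11]
path([(tc(st+[0,0,.03],R0,h),R0)])
E
```

```text
4 x [-11.2, 16.7, 20.9] [0.65, -0.48, 0.22]
```

Request:
play_rows([
  [1,[-11,16.7,21],[0.65,-0.5,0.2]],
  [1,[-11,16.7,21],[0.65,-0.5,0.2]],
  [1,[-11,16.7,21],[0.65,-0.5,0.2]],
  [1,[-11,14,21],[0.65,-0.5,0.2]],
  [1,[-4,5,8],[0.2,-0.2,0.1]],
])

```text
time: 7.08
ee_pos: [0.5664, -0.219, 0.1223]
tool_rot: [-0.032, 0.035, -0.705, 0.708]
ft_force: [0.0, -0.1, -3.2]
opening: 0.0394
```

```bash
cat >> h.py <<'E'
def findbar(cam="scene",zlo=.1):
    p,Rc,o=cur();h0=np.array([.002,-.0088,0]);s=viewer.snapshot(cam);P=cloud(s);hsv=cv2.cvtColor(s["pixels"],cv2.COLOR_RGB2HSV).astype(int)
    L=(P-p)@Rc-h0
    m=(abs(L[...,0])<.11)&(abs(L[...,1])<.032)&(abs(L[...,2])<.032)&(hsv[...,1]>90)&(s["z_map"]>0)
    return s,L,m
E
python3 - <<'E'
from h import *
h=held();R0=frame(SY,0,-1);st=SC+Rz(SY)@[.081,0,0]+[0,0,.11]
p,Rc,o=cur();print(o["time"],o["ft_force"].round(1));path([(tc(st+[0,0,.01],R0,h),R0)],[3])
for c in("scene","side"):
    s,L,m=findbar(c);save(s,c+"5");Q=L[m];print(c,len(Q),np.percentile(Q,[.5,2,50,98,99.5],axis=0).round(4).tolist())
    x=Q[:,0];top=Q[Q[:,1]<-.012]
    if len(top)>20: print("pitch deg",np.degrees(np.polyfit(top[:,0],top[:,1],1)).round(2)[0],len(top),"median y",np.median(top[:,1]).round(4))
E
cd pics; python3 -c "
import cv2,numpy as np
a=cv2.imread('scene5.png')[130:290,160:360];b=cv2.imread('side5.png')[130:290,280:480]
cv2.imwrite('c5.png',cv2.resize(np.hstack([a,b]),(800,320)))"
```

```text
7.0833 [ 0.  -0.1 -3.2]
3 x [0.5, 3.7, -4.1] [-0.08, 0.1, 0.09]
scene 466 [[-0.0851, -0.0275, -0.021], [-0.0845, -0.025, -0.0174], [-0.0411, -0.02, 0.0071], [0.0822, 0.0133, 0.0226], [0.0839, 0.0161, 0.0254]]
pitch deg -0.66 369 median y -0.0207
side 558 [[-0.0802, -0.0234, -0.0308], [-0.0776, -0.0219, -0.0289], [0.0182, -0.0103, -0.0209], [0.0863, 0.0202, 0.0134], [0.0881, 0.0225, 0.0158]]
pitch deg -0.69 267 median y -0.0177
```

View pics/c5.png

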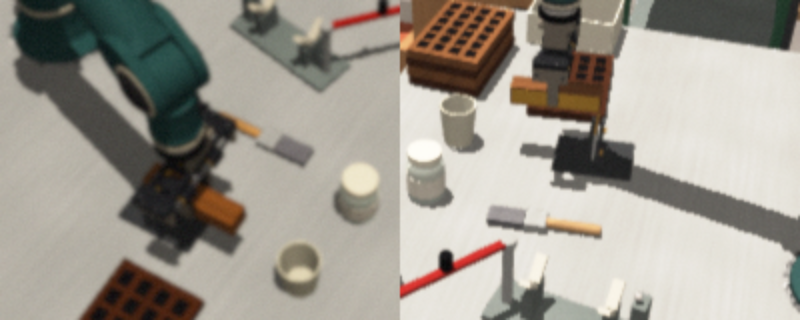

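```bash
cat >> h.py <<'E'
H1=np.array([.003,-.0088,.0001]);PT=R.from_euler('z',.67,degrees=True).as_matrix()
def tgt(s,z,h=None,pt=None,dy=0):
    Rt=frame(SY,0,-1)@(PT if pt is None else pt);return tc(SC+Rz(SY)@[s,dy,0]+[0,0,z],Rt,H1 if h is None else h),Rt
def rep(**k):
    p,Rc,o=cur();h=k.get("h",H1);c=p+Rc@h;l=(c-SC)@Rz(SY);Rt=tgt(0,0,pt=k.get("pt"))[1]
    print("t",round(float(o["time"]),2),"bar in scraper",l.round(4),"rot",np.degrees(R.from_matrix(Rc.T@Rt).as_rotvec()).round(2),"F",o["ft_force"].round(2),"T",o["ft_torque"].round(2),"open",round(float(o["opening"]),4))
def blade():
    s=viewer.snapshot("wrist");P=fish(s);L=(P-SC)@Rz(SY);z=P[...,2]
    m=(z>.065)&(z<.1)&(abs(L[...,0])<.008)&(abs(L[...,1])<.04)&(abs(L[...,1])>.025);print("blade z",m.sum(),np.percentile(z[m],[50,90,97]).round(4) if m.sum()>5 else "")
E
python3 - <<'E'
from h import *
rep();blade();path([tgt(.08,.113)],[3])
E
```

```text
t 7.18 bar in scraper [ 0.0811 -0.0106  0.1318] rot [-0.14  0.28  0.98] F [-0.49  0.26 -2.75] T [0.05 0.01 0.01] open 0.0396
blade z 0 
3 x [0.5, 6.7, -3.1] [-0.04, 0.12, 0.29]
```

Request:
play_rows([
  [1,[0.5,6.7,-3.1],[0,0.1,0.3]],
  [1,[0.5,6.7,-3.1],[0,0.1,0.3]],
  [1,[0.5,6,-3.1],[0,0.1,0.3]],
  [1,[0,2,-2],[0,0.1,0.2]],
])

```text
time: 7.57
ee_pos: [0.5638, -0.1996, 0.1044]
tool_rot: [-0.04, 0.025, -0.706, 0.706]
ft_force: [-0.2, -0.4, -3.2]
opening: 0.0398
```

```bash
python3 - <<'E'
from h import *
rep();path([tgt(.08,.105)],[3])
E
```

```text
t 7.57 bar in scraper [0.0806 0.0074 0.1132] rot [-0.07  0.14 -0.52] F [-0.18 -0.42 -3.17] T [ 0.04  0.06 -0.  ] open 0.0398
3 x [0.3, 2.7, 2.4] [-0.02, 0.05, -0.17]
```

Request:
play_rows([
  [1,[0.2,2.7,2.2],[0,0,-0.2]],
  [1,[0.2,2.5,2.2],[0,0,-0.2]],
  [1,[0,2,1],[0,0,0]],
  [1,[0,0.5,0],[0,0,0]],
])

```text
time: 7.9
ee_pos: [0.5638, -0.2027, 0.0969]
tool_rot: [0.038, -0.028, 0.706, -0.706]
ft_force: [-0.9, -0.1, -1.2]
opening: 0.0398
```

```bash
python3 - <<'E'
from h import *
rep();path([tgt(.08,.105)],[3])
s=viewer.snapshot("side");save(s,"side6");P=cloud(s);z=P[...,2];L=(P-SC)@Rz(SY)
m=(z>.06)&(z<.1)&(abs(L[...,0])<.015)&(L[...,1]>.021)&(L[...,1]<.045);print(m.sum(),np.percentile(z[m],[50,90,100]).round(4) if m.sum() else 0)
d=dict(np.load("side0.npz"));P=cloud(d);z=P[...,2];L=(P-SC)@Rz(SY)
m=(z>.06)&(z<.1)&(abs(L[...,0])<.015)&(L[...,1]>.021)&(L[...,1]<.045);print(m.sum(),np.percentile(z[m],[50,90,100]).round(4) if m.sum() else 0)
cv2.imwrite("pics/c6.png",cv2.resize(cv2.cvtColor(np.hstack([d["pixels"][165:225,340:420],s["pixels"][165:225,340:420]]),cv2.COLOR_RGB2BGR),(800,300),interpolation=2))
E
```

```text
t 7.9 bar in scraper [0.0804 0.0043 0.1057] rot [-0.03  0.31 -0.13] F [-0.92 -0.13 -1.23] T [ 0.1   0.22 -0.01] open 0.0398
3 x [0.1, 0.2, 1.4] [-0.01, 0.1, -0.04]
37 [0.0864 0.0973 0.0997]
27 [0.0654 0.0886 0.0908]
```

View pics/c6.png

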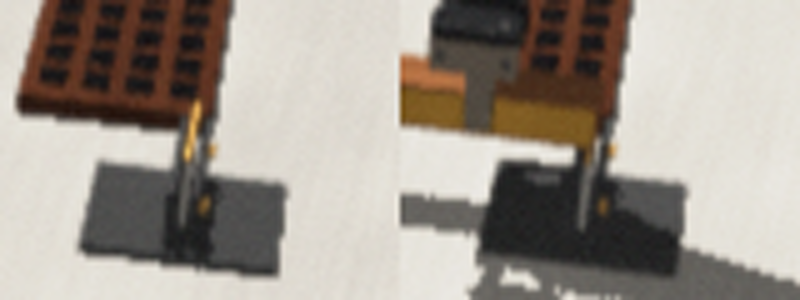

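```bash
python3 - <<'E'
from h import *
path([tgt(.0,.1055),tgt(-.08,.1055)],[10,10])
E
```

```text
10 x [8.0, -0.1, 0.4] [-0.0, 0.03, -0.01]
10 x [8.0, -0.1, 0.0] [0.0, -0.0, 0.0]
```

Request:
play_rows([
  [1,[6,-0.1,0.4],[0,0,0]],
  [1,[8,-0.1,0.4],[0,0,0]],
  [1,[8,-0.1,0.4],[0,0,0]],
  [1,[8,-0.1,0.4],[0,0,0]],
  [1,[8,-0.1,0.4],[0,0,0]],
])

```text
time: 8.37
ee_pos: [0.5256, -0.2092, 0.0979]
tool_rot: [-0.04, 0.027, -0.706, 0.707]
ft_force: [0.4, -0.9, -2.1]
opening: 0.0397
```

```bash
python3 - <<'E'
from h import *
rep();path([tgt(-.08,.1055)],[14])
E
```

```text
t 8.37 bar in scraper [0.0417 0.0012 0.1067] rot [-0.12  0.35 -0.38] F [ 0.44 -0.94 -2.13] T [ 0.03 -0.01  0.02] open 0.0397
14 x [8.7, -0.0, 0.1] [-0.01, 0.02, -0.03]
```

Request:
play_rows([
  [1,[8,0.6,0.1],[0,0,-0.1]],
  [1,[8,0.5,0.1],[0,0,-0.1]],
  [1,[8,0.3,0.1],[0,0,0]],
  [1,[8,0.1,0.1],[0,0,0]],
  [1,[8,0.1,0],[0,0,0]],
  [1,[8,0.1,0],[0,0,0]],
])

```text
time: 8.87
ee_pos: [0.4722, -0.2156, 0.0961]
tool_rot: [-0.039, 0.027, -0.705, 0.707]
ft_force: [0.0, 0.2, -1.5]
opening: 0.0397
```

```bash
python3 - <<'E'
from h import *
rep();path([tgt(-.08,.105)],[9])
E
```

```text
t 8.87 bar in scraper [-0.012  -0.0004  0.1049] rot [-0.2   0.26 -0.25] F [ 0.05  0.19 -1.47] T [ 0.   -0.14  0.  ] open 0.0397
9 x [7.6, -0.1, -0.1] [-0.02, 0.03, -0.03]
```

Request:
play_rows([
  [1,[8,0,0],[0,0,0]],
  [1,[8,0,0],[0,0,0]],
  [1,[8,0,0],[0,0,0]],
  [1,[8,0,0],[0,0,0]],
  [1,[8,0,0],[0,0,0]],
  [1,[6,0,0],[0,0,0]],
])

```text
time: 9.37
ee_pos: [0.4214, -0.2204, 0.0956]
tool_rot: [-0.039, 0.027, -0.705, 0.707]
ft_force: [2.0, 0.2, -1.7]
opening: 0.0395
```

```bash
python3 - <<'E'
from h import *
rep();path([tgt(-.081,.105)],[3])
E
```

```text
t 9.37 bar in scraper [-0.063  -0.0007  0.1044] rot [-0.23  0.25 -0.3 ] F [ 1.95  0.25 -1.72] T [ 0.06 -0.22 -0.06] open 0.0395
3 x [6.0, -0.3, -0.2] [-0.08, 0.08, -0.1]
```

Request:
play_rows([
  [1,[6,0.2,0],[0,0,0]],
  [1,[5,0.2,0],[0,0,-0.1]],
  [1,[4,0,0],[0,0,0]],
  [1,[0,0,0],[0,0,0]],
])

```text
time: 9.7
ee_pos: [0.4035, -0.2223, 0.095]
tool_rot: [-0.038, 0.027, -0.705, 0.708]
ft_force: [-0.8, 0.7, -1.7]
opening: 0.0397
```

```bash
python3 - <<'E'
from h import *
rep()
for c in("scene","side"):
    s,L,m=findbar(c);save(s,c+"7");Q=L[m];print(c,len(Q),np.percentile(Q,[.5,2,50,98,99.5],axis=0).round(4).tolist())
    top=Q[Q[:,1]<-.012]
    if len(top)>20: print("pitch deg",np.degrees(np.polyfit(top[:,0],top[:,1],1)).round(2)[0],len(top))
    if c=="side": cv2.imwrite("pics/c7.png",cv2.resize(cv2.cvtColor(s["pixels"][160:225,340:440],cv2.COLOR_RGB2BGR),(800,520),interpolation=2))
E
```

```text
t 9.7 bar in scraper [-0.081  -0.0009  0.1038] rot [-0.24  0.18 -0.17] F [-0.83  0.68 -1.69] T [-0.01  0.13  0.02] open 0.0397
scene 438 [[-0.0859, -0.027, -0.0281], [-0.0853, -0.0252, -0.0201], [-0.0494, -0.0195, 0.0062], [0.0074, 0.0244, 0.0247], [0.0534, 0.0289, 0.0288]]
pitch deg -0.81 302
side 523 [[-0.081, -0.0228, -0.0301], [-0.0789, -0.0219, -0.0279], [0.0099, -0.0118, -0.021], [0.0827, 0.0175, 0.0123], [0.0843, 0.0219, 0.0152]]
pitch deg -0.42 257
```

View pics/c7.png

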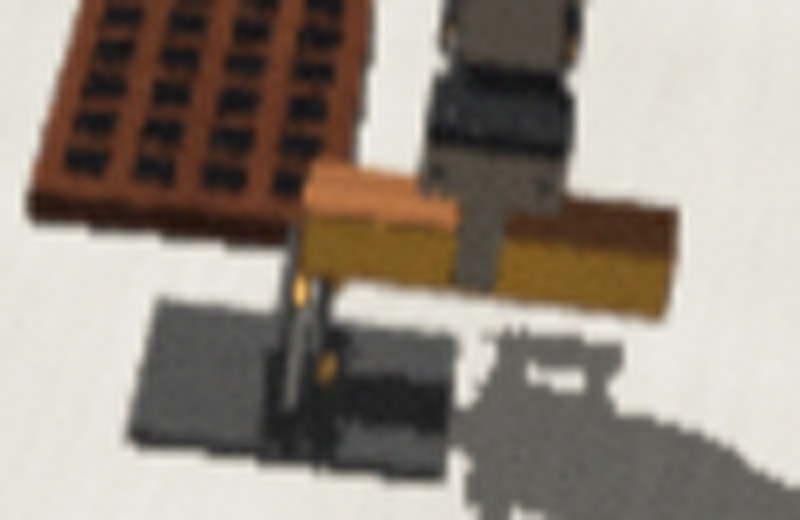

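```bash
cat >> h.py <<'E'
SEAT=CB+Rz(CY)@[-.005,0,0]
def crt(dz,tilt,h=None,dx=0,dy=0,flip=-1):
    Rt=frame(CY,tilt,flip);return tc(SEAT+Rz(CY)@[dx,dy,0]+[0,0,dz],Rt,H1 if h is None else h),Rt
E
python3 - <<'E'
from h import *
p,Rc,o=cur();up=p+[0,0,.1]
Rm=frame(0,-15,-1)
path([(up,Rc),(tc(np.array([.42,.05,.24]),Rm,H1),Rm),crt(.09,-45)])
E
```

```text
3 x [-0.5, -33.3, 0.1] [0.0, 0.0, 0.0]
8 x [-4.2, -8.4, -32.9] [1.85, 0.65, -0.19]
5 x [-0.5, -6.0, -33.3] [5.99, 1.54, -0.89]
```

Request:
play_rows([
  [1,[0,-25,0],[0,0,0]],
  [1,[0,-35,0],[0,0,0]],
  [1,[0,-35,0],[0,0,0]],
  [1,[-4,-8.4,-33],[1.85,0.65,-0.2]],
  [1,[-4,-8.4,-33],[1.85,0.65,-0.2]],
  [1,[-4,-8.4,-33],[1.85,0.65,-0.2]],
  [1,[-4,-8.4,-33],[1.85,0.65,-0.2]],
  [1,[-4,-8.4,-33],[1.85,0.65,-0.2]],
  [1,[-4,-8.4,-33],[1.85,0.65,-0.2]],
  [1,[-4,-8.4,-33],[1.85,0.65,-0.2]],
  [1,[-4,-8.4,-33],[1.85,0.65,-0.2]],
  [1,[0,-6,-33],[6,1.5,-0.9]],
  [1,[0,-6,-33],[6,1.5,-0.9]],
  [1,[0,-6,-33],[6,1.5,-0.9]],
])

```text
time: 10.97
ee_pos: [0.4301, 0.1461, 0.2175]
tool_rot: [0.052, -0.032, -0.476, 0.877]
ft_force: [1.8, -0.3, -2.0]
opening: 0.0396
```

```bash
cat >> h.py <<'E'
def repc(tilt,h=None,flip=-1):
    h=H1 if h is None else h
    p,Rc,o=cur();l=(p+Rc@h-SEAT)@Rz(CY);Rt=frame(CY,tilt,flip)
    print("t",round(float(o["time"]),2),"bar-seat",l.round(4),"rot",np.degrees(R.from_matrix(Rc.T@Rt).as_rotvec()).round(2),"F",o["ft_force"].round(2),"open",round(float(o["opening"]),4),"q",o["joint_pos"].round(2))
E
python3 - <<'E'
from h import *
repc(-45);path([crt(.06,-45)])
E
```

```text
t 10.97 bar-seat [ 0.0045 -0.0628  0.1254] rot [11.95  1.18 -1.45] F [ 1.78 -0.31 -2.03] open 0.0396 q [-0.22  0.44 -0.58  1.85  0.57  1.45 -2.74]
3 x [1.2, 4.8, -29.3] [3.98, 0.39, -0.48]
```

Request:
play_rows([
  [1,[1,4.8,-29],[4,0.4,-0.5]],
  [1,[1,4.8,-26],[4,0.4,-0.5]],
  [1,[1,4.8,-15],[4,0.4,-0.5]],
])

```text
time: 11.22
ee_pos: [0.4341, 0.2064, 0.1602]
tool_rot: [0.068, -0.029, -0.381, 0.922]
ft_force: [0.3, -0.3, -3.5]
opening: 0.0395
```

```bash
python3 - <<'E'
from h import *
repc(-45);path([crt(.05,-45)])
E
```

```text
t 11.22 bar-seat [-0.0007 -0.0012  0.067 ] rot [-0.12  0.15 -0.33] F [ 0.27 -0.29 -3.48] open 0.0395 q [-0.48  0.68 -0.45  1.7   0.61  1.6  -2.9 ]
1 x [-0.6, 11.2, -12.9] [-0.12, 0.15, -0.33]
```

Request:
play_rows([
  [1,[-0.6,7,-8],[-0.5,0,-0.2]],
  [1,[0,7,-7],[-0.5,0,0]],
])

```text
time: 11.38
ee_pos: [0.4324, 0.2137, 0.1322]
tool_rot: [0.066, -0.024, -0.389, 0.919]
ft_force: [-0.1, -0.6, -3.4]
opening: 0.04
```

```bash
python3 - <<'E'
from h import *
repc(-45);print(observe()["joint_pos"][6],observe()["joint_velocities"].round(2));path([crt(.01,-45)])
E
```

```text
t 11.38 bar-seat [-0.0034  0.0057  0.0392] rot [ 0.82  0.85 -0.21] F [-0.07 -0.64 -3.42] open 0.04 q [-0.52  0.71 -0.41  1.71  0.6   1.54 -2.9 ]
-2.902737966113956 [-0.17  0.15  0.19  0.07 -0.05 -0.34 -0.02]
1 x [-3.6, 24.9, -16.0] [0.82, 0.85, -0.21]
```

Request:
play_rows([
  [1,[-2,11,-4],[0.3,0.4,0]],
  [1,[-1,7,-4],[0.2,0.2,0]],
  [1,[0,4,-2],[0,0,0]],
])

```text
time: 11.63
ee_pos: [0.4335, 0.2055, 0.1055]
tool_rot: [0.068, -0.027, -0.386, 0.919]
ft_force: [0.3, -0.8, -2.8]
opening: 0.0397
```

```bash
python3 - <<'E'
from h import *
repc(-45);print(observe()["joint_pos"][6]);path([crt(.0,-45)],[3])
E
```

```text
t 11.63 bar-seat [-0.0011 -0.0022  0.0124] rot [ 0.56  0.41 -0.16] F [ 0.28 -0.77 -2.79] open 0.0397 q [-0.55  0.74 -0.35  1.73  0.59  1.48 -2.91]
-2.906235884733599
3 x [-0.4, 2.4, -3.4] [0.19, 0.14, -0.05]
```

Request:
play_rows([
  [1,[-0.4,2.4,-3.4],[0.2,0.1,0]],
  [1,[-0.4,2.4,-3],[0.2,0.1,0]],
  [1,[0,1,-1],[0,0,0]],
])

```text
time: 11.88
ee_pos: [0.4354, 0.2048, 0.0963]
tool_rot: [0.07, -0.03, -0.384, 0.92]
ft_force: [-0.2, -0.3, -3.2]
opening: 0.04
```

```bash
python3 - <<'E'
from h import *
repc(-45);print(observe()["joint_pos"][6]);path([crt(.0,-45)],[3])
E
```

```text
t 11.88 bar-seat [ 0.0009 -0.0025  0.0031] rot [ 0.27  0.01 -0.06] F [-0.25 -0.28 -3.23] open 0.04 q [-0.57  0.75 -0.32  1.73  0.58  1.47 -2.91]
-2.907499857984876
3 x [0.3, 0.1, -1.3] [0.09, 0.0, -0.02]
```

Request:
play_rows([
  [1,[0,0.3,-1.4],[0.1,0,0]],
  [1,[0,0.4,-1.4],[0.1,0,0]],
  [1,[0,0.6,-1],[0,0,0]],
  [1,[0,0.6,-0.5],[0,0,0]],
])

```text
time: 12.22
ee_pos: [0.4366, 0.2066, 0.094]
tool_rot: [0.071, -0.031, -0.382, 0.921]
ft_force: [-0.3, 0.5, 2.8]
opening: 0.04
```

```bash
python3 - <<'E'
from h import *
repc(-45);p,Rc,o=cur();path([crt(.0,-45)],[3])
E
```

```text
t 12.22 bar-seat [ 0.0018 -0.0005  0.0008] rot [ 0.09 -0.13 -0.09] F [-0.25  0.47  2.83] open 0.04 q [-0.58  0.76 -0.31  1.72  0.58  1.47 -2.91]
3 x [0.6, 0.1, -0.3] [0.03, -0.04, -0.03]
```

Request:
play_rows([
  [0,[0,0,0],[0,0,0]],
  [0,[0,0,0],[0,0,0]],
  [0,[0,0,0],[0,0,0]],
  [0,[0,0,0],[0,0,0]],
  [0,[0,0,0],[0,0,0]],
  [0,[0,-12,0],[0,0,0]],
  [0,[0,-25,0],[0,0,0]],
  [0,[0,-25,0],[0,0,0]],
  [0,[0,-25,0],[0,0,0]],
  [0,[0,-25,0],[0,0,0]],
])

```text
time: 13.05
ee_pos: [0.4486, 0.284, 0.1772]
tool_rot: [0.073, -0.03, -0.378, 0.922]
ft_force: [0.2, 0.4, 0.1]
opening: 0.0916
```

```bash
cat >> h.py <<'E'
CB2=SEAT+Rz(CY)@[.0018,-.0005,.0008]
def pick(back,tilt=45,g=.007,flip=-1):
    Rt=frame(CY,tilt,flip);return tcp(CB2-Rt[:,1]*back,Rt,g),Rt
E
python3 - <<'E'
from h import *
p,Rc,o=cur();print(p.round(3),o["time"],o["opening"])
s=viewer.snapshot("side");cv2.imwrite("pics/c8.png",cv2.resize(cv2.cvtColor(s["pixels"][210:330,260:440],cv2.COLOR_RGB2BGR),(780,520),interpolation=2))
Rm=frame(CY,0,-1);a=np.array([.425,.19,.34])
path([(a,Rm),pick(.13)])
E
```

```text
[0.449 0.284 0.177] 13.05 0.09159416107968256
7 x [1.2, -14.7, 23.6] [-6.42, -0.03, -0.01]
7 x [-0.8, 18.7, 15.7] [-6.43, -0.0, 0.0]
```

View pics/c8.png

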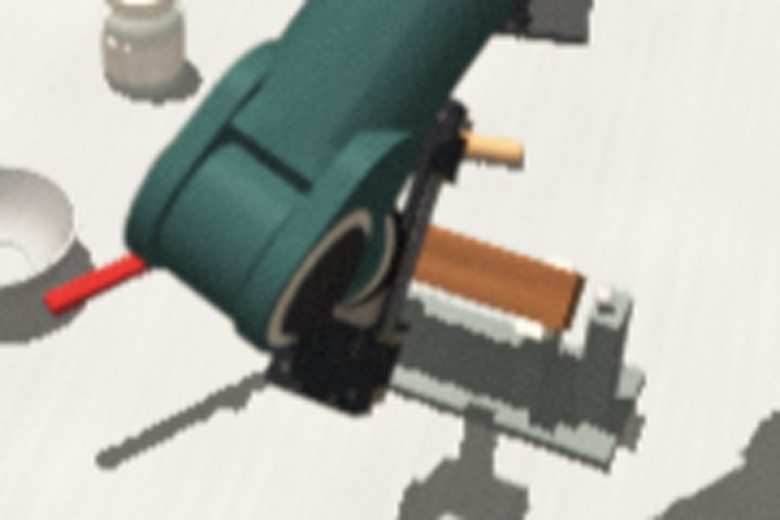

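Request:
play_rows([
  [0,[1,-15,23],[-3,0,0]],
  [0,[1,-15,23.6],[-6.4,0,0]],
  [0,[1,-15,23.6],[-6.4,0,0]],
  [0,[1,-15,23.6],[-6.4,0,0]],
  [0,[1,-15,23.6],[-6.4,0,0]],
  [0,[1,-15,23.6],[-6.4,0,0]],
  [0,[1,-15,23.6],[-6.4,0,0]],
  [0,[0,18,15.7],[-6.4,0,0]],
  [0,[0,18,15.7],[-6.4,0,0]],
  [0,[0,18,15.7],[-6.4,0,0]],
  [0,[0,18,15.7],[-6.4,0,0]],
])

```text
time: 14.02
ee_pos: [0.426, 0.1608, 0.2861]
tool_rot: [-0.024, 0.064, 0.833, -0.548]
ft_force: [-0.7, 1.3, -1.3]
opening: 0.0921
```

```bash
python3 - <<'E'
from h import *
p,Rc,o=cur();print(p.round(3),o["time"],o["joint_pos"].round(2));path([pick(.11)]);path([pick(.06)])
E
```

```text
[0.426 0.161 0.286] 14.0167 [ 0.11 -0.   -0.27  2.1  -0.48  0.95 -1.59]
4 x [0.5, 22.8, 18.8] [-5.39, 0.5, -0.19]
5 x [0.5, 27.9, 13.0] [-4.31, 0.4, -0.15]
```

Request:
play_rows([
  [0,[0.5,22,19],[-5.4,0.5,-0.2]],
  [0,[0.5,22,19],[-5.4,0.5,-0.2]],
  [0,[0.5,22,19],[-5.4,0.5,-0.2]],
  [0,[0.5,14,14],[-4,0.5,-0.2]],
])

```text
time: 14.35
ee_pos: [0.4262, 0.1394, 0.1964]
tool_rot: [-0.024, 0.074, 0.911, -0.406]
ft_force: [0.2, 0.1, -1.2]
opening: 0.0914
```

```bash
cat >> h.py <<'E'
def repp(back,tilt=45,n=None,g=.007,flip=-1):
    t,Rt=pick(back,tilt,g,flip);p,Rc,o=cur();print("t",round(float(o["time"]),2),"err tool",((t-p)@Rc).round(4),"F",o["ft_force"].round(1),"open",round(float(o["opening"]),4),o["joint_pos"][6].round(2));path([(t,Rt)],[n] if n else None)
E
python3 - <<'E'
from h import *
repp(.05)
E
```

```text
t 14.35 err tool [0.0043 0.0827 0.0111] F [ 0.2  0.1 -1.2] open 0.0914 -0.89
3 x [1.3, 27.5, 4.2] [-0.99, 0.21, -0.25]
```

Request:
play_rows([
  [0,[1.3,25,4],[-1,0.2,-0.2]],
  [0,[1.3,25,4],[-1,0.2,-0.2]],
  [0,[1.3,22,3],[-1,0.2,-0.2]],
])

```text
time: 14.6
ee_pos: [0.4318, 0.1756, 0.133]
tool_rot: [-0.031, 0.078, 0.921, -0.38]
ft_force: [-0.4, -0.1, 0.2]
opening: 0.0915
```

```bash
python3 - <<'E'
from h import *
repp(0)
E
```

```text
t 14.6 err tool [ 0.0038  0.0614 -0.0032] F [-0.4 -0.1  0.2] open 0.0915 -0.67
2 x [1.8, 30.7, -1.6] [0.08, -0.24, -0.35]
```

Request:
play_rows([
  [0,[1.3,19,-1],[0,-0.1,-0.1]],
  [0,[1.3,19,-1],[0,-0.1,-0.1]],
  [0,[1,14,-1],[0,-0.1,-0.1]],
])

```text
time: 14.85
ee_pos: [0.4348, 0.2163, 0.0956]
tool_rot: [-0.03, 0.075, 0.922, -0.38]
ft_force: [-0.0, 0.2, -0.5]
opening: 0.092
```

```bash
python3 - <<'E'
from h import *
repp(0,n=1)
E
```

```text
t 14.85 err tool [-0.0002  0.0062 -0.0011] F [-0.   0.2 -0.5] open 0.092 -0.59
1 x [-0.2, 6.2, -1.1] [0.19, -0.27, -0.34]
```

Request:
play_rows([
  [0.2,[-0.2,4,-1],[0.2,-0.2,-0.3]],
  [0.4,[0,0,0],[0,0,0]],
  [1,[0,0,0],[0,0,0]],
  [1,[0,0,0],[0,0,0]],
  [1,[0,0,0],[0,0,0]],
  [1,[0,0,0],[0,0,0]],
  [1,[0,0,0],[0,0,0]],
  [1,[0,0,0],[0,0,0]],
  [1,[0,0,0],[0,0,0]],
])

```text
time: 15.6
ee_pos: [0.4378, 0.219, 0.0953]
tool_rot: [-0.027, 0.072, 0.921, -0.382]
ft_force: [-0.2, 0.0, -2.6]
opening: 0.0394
```

```bash
python3 - <<'E'
from h import *
repp(0,n=1);p,Rc,o=cur();np.savez("grip2.npz",p=p,R=Rc,c=CB2);h=held("grip2");print("h2",h.round(4))
R0,up=frame((SY+CY)/2,15,-1),p+[0,0,.1]
path([(up,Rc),(tc(np.array([.47,.05,.23]),R0,h),R0),tgt(.08,.16,h=h,pt=np.eye(3))])
E
```

```text
t 15.6 err tool [0.0023 0.0037 0.0008] F [-0.2  0.  -2.6] open 0.0394 -0.6
1 x [2.3, 3.7, 0.8] [-0.03, 0.15, -0.22]
h2 [ 0.0023 -0.008   0.0009]
3 x [-0.2, -23.6, -23.6] [0.0, 0.0, 0.0]
5 x [-10.5, -22.4, 24.5] [5.98, -1.2, -0.75]
8 x [-10.6, 4.0, 33.7] [1.87, -0.86, -0.11]
```

Request:
play_rows([
  [1,[0,-21,-21],[0,0,0]],
  [1,[0,-22,-22],[0,0,0]],
  [1,[0,-22,-22],[0,0,0]],
  [1,[0,-22,-22],[0,0,0]],
  [1,[-10.5,-22,24.5],[6,-1.2,-0.8]],
  [1,[-10.5,-22,24.5],[6,-1.2,-0.8]],
  [1,[-10.5,-22,24.5],[6,-1.2,-0.8]],
  [1,[-10.5,-22,24.5],[6,-1.2,-0.8]],
  [1,[-10.5,-22,24.5],[6,-1.2,-0.8]],
  [1,[-10.5,3.5,33],[1.9,-0.9,0]],
  [1,[-10.5,3.5,33],[1.9,-0.9,0]],
  [1,[-10.5,3.5,33],[1.9,-0.9,0]],
  [1,[-10.5,3.5,33],[1.9,-0.9,0]],
  [1,[-10.5,3.5,33],[1.9,-0.9,0]],
  [1,[-10.5,3.5,33],[1.9,-0.9,0]],
])

```text
time: 16.85
ee_pos: [0.531, -0.1508, 0.1961]
tool_rot: [0.023, -0.035, 0.713, -0.7]
ft_force: [-0.2, 0.1, -2.7]
opening: 0.0397
```

```bash
cat >> h.py <<'E'
H2=np.array([.0023,-.008,0]);PT2=np.eye(3)
E
python3 - <<'E'
from h import *
rep(h=H2,pt=PT2);path([tgt(.08,.135,h=H2,pt=PT2)])
E
```

```text
t 16.85 bar in scraper [0.0533 0.0589 0.2041] rot [ 1.09 -0.35  0.91] F [-0.24  0.12 -2.7 ] T [ 0.02 -0.07 -0.01] open 0.0397
3 x [-9.3, 22.7, 19.9] [0.36, -0.12, 0.3]
```

Request:
play_rows([
  [1,[-9,20,16],[0.4,0,0.3]],
  [1,[-9,20,16],[0.4,0,0.3]],
  [1,[-7,18,13],[0.4,0,0.3]],
  [1,[-1,3,2],[0,0,0]],
])

```text
time: 17.18
ee_pos: [0.5595, -0.2033, 0.1294]
tool_rot: [-0.026, 0.029, -0.704, 0.709]
ft_force: [-0.4, -0.6, -2.8]
opening: 0.0395
```

```bash
python3 - <<'E'
from h import *
rep(h=H2,pt=PT2);path([tgt(.081,.115,h=H2,pt=PT2)],[3])
for c in("scene","side"):
    s,L,m=findbar(c);L=L+np.array([.002,-.0088,0])-H2;Q=L[m];print(c,len(Q),np.percentile(Q,[.5,2,50,98,99.5],axis=0).round(4).tolist())
    top=Q[Q[:,1]<-.012]
    if len(top)>20: print("pitch deg",np.degrees(np.polyfit(top[:,0],top[:,1],1)).round(2)[0],len(top),np.median(top[:,1]).round(4))
    if c=="side": cv2.imwrite("pics/c9.png",cv2.resize(cv2.cvtColor(s["pixels"][150:225,320:420],cv2.COLOR_RGB2BGR),(640,480),interpolation=2))
E
```

```text
t 17.18 bar in scraper [0.0769 0.0042 0.1374] rot [-0.33 -0.69  0.27] F [-0.37 -0.56 -2.81] T [ 0.03  0.1  -0.02] open 0.0395
3 x [-1.4, 7.5, 1.3] [-0.11, -0.23, 0.09]
scene 418 [[-0.0865, -0.0271, -0.0192], [-0.0859, -0.025, -0.0171], [-0.0426, -0.0194, 0.0063], [0.0785, 0.0126, 0.0226], [0.0813, 0.016, 0.0237]]
pitch deg -0.83 346 -0.0202
side 559 [[-0.0792, -0.0219, -0.0306], [-0.0774, -0.0211, -0.0277], [0.0193, -0.0097, -0.0201], [0.0857, 0.0208, 0.014], [0.087, 0.0248, 0.018]]
pitch deg -0.15 258 -0.0172
```

View pics/c9.png

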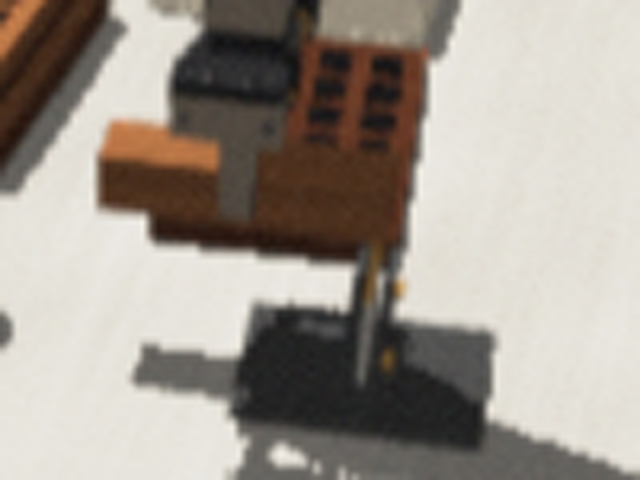

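```bash
sed -i "s/PT2=np.eye(3)/PT2=R.from_euler('z',.4,degrees=True).as_matrix()/" h.py; python3 - <<'E'
from h import *
path([tgt(.082,.113,h=H2,pt=PT2)],[3])
E
```

```text
3 x [-1.5, 8.8, 1.9] [-0.1, -0.21, 0.19]
```

Request:
play_rows([
  [1,[-1.5,8,1.7],[-0.1,-0.2,0.2]],
  [1,[-1.5,7.5,1.5],[-0.1,-0.2,0.2]],
  [1,[-1,5,1],[0,-0.2,0.1]],
])

```text
time: 17.53
ee_pos: [0.5657, -0.203, 0.113]
tool_rot: [-0.036, 0.029, -0.706, 0.706]
ft_force: [-0.2, 0.3, -2.8]
opening: 0.0398
```

```bash
python3 - <<'E'
from h import *
rep(h=H2,pt=PT2);path([tgt(.082,.105,h=H2,pt=PT2)],[4])
E
```

```text
t 17.53 bar in scraper [0.083  0.0039 0.121 ] rot [-0.05  0.2  -0.19] F [-0.16  0.33 -2.85] T [ 0.04 -0.    0.04] open 0.0398
4 x [0.3, 4.0, 1.0] [-0.01, 0.05, -0.05]
```

Request:
play_rows([
  [1,[0.3,4,1],[0,0,0]],
  [1,[0.3,3.5,1],[0,0,0]],
  [1,[0,3,0.5],[0,0,0]],
  [1,[0,1.5,0],[0,0,0]],
])

```text
time: 17.87
ee_pos: [0.5657, -0.2042, 0.1006]
tool_rot: [0.038, -0.029, 0.706, -0.706]
ft_force: [-0.3, -0.8, -2.6]
opening: 0.0398
```

```bash
python3 - <<'E'
from h import *
rep(h=H2,pt=PT2);path([tgt(.082,.105,h=H2,pt=PT2)],[4])
E
```

```text
t 17.87 bar in scraper [0.0828 0.0027 0.1086] rot [-0.02  0.34 -0.26] F [-0.26 -0.76 -2.62] T [-0.1   0.01  0.03] open 0.0398
4 x [0.2, 0.9, 0.7] [-0.01, 0.08, -0.06]
```

Request:
play_rows([
  [1,[0.2,1.2,0.6],[0,0,0]],
  [1,[0.2,1.2,0.5],[0,0,0]],
  [1,[0,1,0],[0,0,0]],
  [1,[0,0.5,0],[0,0,0]],
])

```text
time: 18.2
ee_pos: [0.5657, -0.2049, 0.097]
tool_rot: [0.038, -0.029, 0.707, -0.706]
ft_force: [-1.1, 1.9, -1.4]
opening: 0.0398
```

```bash
python3 - <<'E'
from h import *
rep(h=H2,pt=PT2);s=viewer.snapshot("side");rep(h=H2,pt=PT2);save(s,"side10");path([tgt(.0,.105,h=H2,pt=PT2)],[10])
cv2.imwrite("pics/c10.png",cv2.resize(cv2.cvtColor(s["pixels"][165:225,340:420],cv2.COLOR_RGB2BGR),(640,480),interpolation=2))
E
```

```text
t 18.2 bar in scraper [0.0828 0.002  0.105 ] rot [ 0.    0.35 -0.28] F [-1.05  1.94 -1.43] T [ 0.11  0.28 -0.06] open 0.0398
t 18.25 bar in scraper [0.0828 0.002  0.1049] rot [ 0.01  0.35 -0.28] F [ 0.04 -0.33 -1.21] T [0.11 0.21 0.03] open 0.0394
10 x [8.3, -0.1, 0.2] [0.0, 0.03, -0.03]
```

View pics/c10.png

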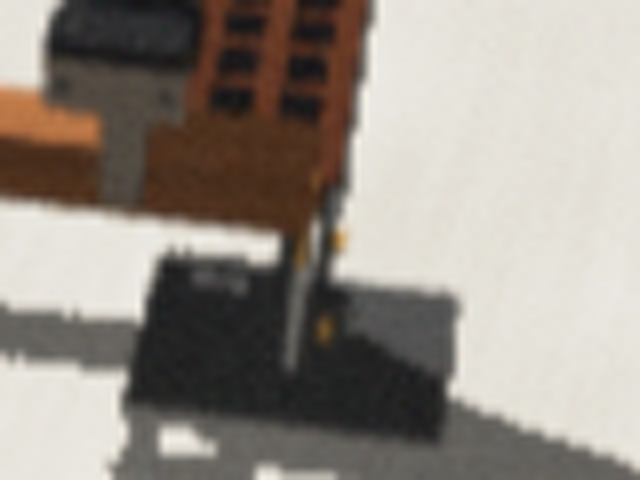

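Request:
play_rows([
  [1,[6,0.3,0.2],[0,0,0]],
  [1,[8,0.3,0.2],[0,0,0]],
  [1,[8,0.3,0.2],[0,0,0]],
  [1,[8,0.2,0.2],[0,0,0]],
  [1,[8,0.1,0.2],[0,0,0]],
])

```text
time: 18.67
ee_pos: [0.5282, -0.2099, 0.0966]
tool_rot: [-0.041, 0.028, -0.706, 0.707]
ft_force: [0.9, -0.1, -1.6]
opening: 0.0394
```

```bash
python3 - <<'E'
from h import *
rep(h=H2,pt=PT2);path([tgt(-.08,.1045,h=H2,pt=PT2)],[15])
E
```

```text
t 18.67 bar in scraper [0.045  0.0004 0.1046] rot [-0.11  0.43 -0.65] F [ 0.94 -0.11 -1.56] T [ 0.01 -0.22 -0.  ] open 0.0394
15 x [8.3, -0.1, -0.0] [-0.01, 0.03, -0.04]
```

Request:
play_rows([
  [1,[8,0,0],[0,0,-0.1]],
  [1,[8,0.1,0],[0,0,-0.1]],
  [1,[8,0.1,0],[0,0,-0.1]],
  [1,[8,0.1,0],[0,0,-0.1]],
  [1,[8,0.1,0],[0,0,-0.1]],
  [1,[8,0.1,0],[0,0,0]],
])

```text
time: 19.17
ee_pos: [0.4749, -0.2157, 0.0962]
tool_rot: [-0.037, 0.03, -0.705, 0.707]
ft_force: [1.1, 0.6, -1.1]
opening: 0.0399
```

```bash
python3 - <<'E'
from h import *
rep(h=H2,pt=PT2);path([tgt(-.08,.1045,h=H2,pt=PT2)],[9])
E
```

```text
t 19.17 bar in scraper [-0.0086 -0.0007  0.1041] rot [-0.18  0.35 -0.2 ] F [ 1.06  0.6  -1.09] T [ 0.08 -0.29 -0.  ] open 0.0399
9 x [7.9, -0.1, -0.1] [-0.02, 0.04, -0.02]
```

Request:
play_rows([
  [1,[8,0,0],[0,0,0]],
  [1,[8,0,0],[0,0,0]],
  [1,[8,0,0],[0,0,0]],
  [1,[8,0,0],[0,0,0]],
  [1,[8,0,0],[0,0,0]],
  [1,[6,0,0],[0,0,0]],
])

```text
time: 19.67
ee_pos: [0.4241, -0.2206, 0.0958]
tool_rot: [-0.038, 0.029, -0.705, 0.707]
ft_force: [0.6, 1.0, -1.1]
opening: 0.0398
```

```bash
python3 - <<'E'
from h import *
rep(h=H2,pt=PT2);path([tgt(-.08,.1045,h=H2,pt=PT2)],[3])
E
```

```text
t 19.67 bar in scraper [-0.0597 -0.001   0.1038] rot [-0.2   0.33 -0.25] F [ 0.62  1.04 -1.09] T [ 0.09 -0.36 -0.  ] open 0.0398
3 x [6.8, -0.3, -0.4] [-0.07, 0.11, -0.08]
```

Request:
play_rows([
  [1,[6,0,0],[0,0,0]],
  [1,[6,0,0],[0,0,0]],
  [1,[4.5,0,0],[0,0,0]],
  [1,[1,0,0],[0,0,0]],
])

```text
time: 20.0
ee_pos: [0.4035, -0.2227, 0.0957]
tool_rot: [-0.037, 0.029, -0.705, 0.707]
ft_force: [0.5, 1.0, -0.2]
opening: 0.04
```

```bash
python3 - <<'E'
from h import *
rep(h=H2,pt=PT2)
p,Rc,o=cur();up=p+[0,0,.1]
Rm=frame(0,-15,-1)
Rm=frame(-.05,15,-1)
path([(up,Rc),(tc(np.array([.42,.05,.24]),Rm,H2),Rm),crt(.09,45,h=H2)])
print((Rc.T@frame(CY,45,-1)).round(2))
E
```

```text
t 20.0 bar in scraper [-0.0803 -0.0012  0.1037] rot [-0.2   0.27 -0.23] F [ 0.5   0.96 -0.18] T [ 0.1  -0.42  0.  ] open 0.04
3 x [-0.4, -33.3, 0.1] [-0.0, 0.0, 0.0]
8 x [-3.5, -0.7, -34.7] [-1.89, 1.03, 0.06]
5 x [0.4, 24.1, -25.8] [-5.99, 1.04, 0.6]
[[ 0.97 -0.17  0.18]
 [-0.01  0.71  0.71]
 [-0.24 -0.69  0.68]]
```

Request:
play_rows([
  [1,[0,-25,0],[0,0,0]],
  [1,[0,-35,0],[0,0,0]],
  [1,[0,-35,0],[0,0,0]],
  [1,[0,-10,-25],[0,0.5,0]],
  [1,[-3.5,-1,-35],[-1.9,1,0]],
  [1,[-3.5,-1,-35],[-1.9,1,0]],
  [1,[-3.5,-1,-35],[-1.9,1,0]],
  [1,[-3.5,-1,-35],[-1.9,1,0]],
  [1,[-3.5,-1,-35],[-1.9,1,0]],
  [1,[-3.5,-1,-35],[-1.9,1,0]],
  [1,[-3.5,-1,-35],[-1.9,1,0]],
  [1,[0,15,-30],[-6,1,0.6]],
  [1,[0,20,-26],[-6,1,0.6]],
  [1,[0,20,-26],[-6,1,0.6]],
])

```text
time: 21.17
ee_pos: [0.4166, 0.1548, 0.2132]
tool_rot: [-0.028, 0.044, 0.874, -0.483]
ft_force: [-0.3, -0.0, -3.0]
opening: 0.0399
```

```bash
python3 - <<'E'
from h import *
repc(45,H2);path([crt(.06,45,h=H2)])
E
```

```text
t 21.17 bar-seat [-0.009  -0.0653  0.1205] rot [-12.82   1.94   2.05] F [-0.33 -0.05 -2.99] open 0.0399 q [ 0.28  0.14 -0.33  2.21 -0.71  0.85 -1.24]
3 x [-3.9, 29.1, -6.0] [-4.27, 0.65, 0.68]
```

Request:
play_rows([
  [1,[-3.5,27,-8],[-4.2,0.6,0.7]],
  [1,[-3.5,25,-9],[-4.2,0.6,0.7]],
  [1,[-2,16,-8],[-4,0.6,0.6]],
])

```text
time: 21.42
ee_pos: [0.4317, 0.2162, 0.1717]
tool_rot: [-0.027, 0.071, 0.921, -0.382]
ft_force: [0.6, -0.6, -2.2]
opening: 0.0399
```

```bash
python3 - <<'E'
from h import *
repc(45,H2);path([crt(.015,45,h=H2)],[4])
E
```

```text
t 21.42 bar-seat [-0.0038 -0.0036  0.0779] rot [-0.02  0.27 -0.1 ] F [ 0.64 -0.6  -2.15] open 0.0399 q [ 0.34  0.32 -0.43  2.28 -1.11  0.72 -0.86]
4 x [-0.9, 11.8, 10.5] [-0.01, 0.07, -0.02]
```

Request:
play_rows([
  [1,[-0.9,12,10.5],[0,0,0]],
  [1,[-0.9,12,10.5],[0,0,0]],
  [1,[-0.5,10,10],[0,0,0]],
  [1,[0,5,5],[0,0,0]],
])

```text
time: 21.75
ee_pos: [0.4307, 0.218, 0.1121]
tool_rot: [-0.03, 0.069, 0.921, -0.382]
ft_force: [-0.2, 0.6, -2.8]
opening: 0.0399
```

```bash
python3 - <<'E'
from h import *
repc(45,H2);path([crt(.003,45,h=H2)],[3])
E
```

```text
t 21.75 bar-seat [-0.005  -0.002   0.0182] rot [-0.05  0.01  0.25] F [-0.23  0.58 -2.77] open 0.0399 q [ 0.35  0.47 -0.46  2.3  -1.21  0.6  -0.68]
3 x [-1.7, 4.1, 3.1] [-0.02, 0.0, 0.08]
```

Request:
play_rows([
  [1,[-1.7,4,3],[0,0,0.1]],
  [1,[-1.7,4,3],[0,0,0.1]],
  [1,[-1,3,2],[0,0,0]],
  [1,[0,1.5,1],[0,0,0]],
])

```text
time: 22.08
ee_pos: [0.4346, 0.2193, 0.0943]
tool_rot: [-0.031, 0.07, 0.921, -0.382]
ft_force: [-11.6, -23.7, 32.9]
opening: 0.0392
```

```bash
python3 - <<'E'
from h import *
repc(45,H2);path([crt(.0,45,h=H2)],[3])
E
```

```text
t 22.08 bar-seat [-0.0014 -0.0002  0.0005] rot [-0.04 -0.1   0.2 ] F [-11.58 -23.66  32.9 ] open 0.0392 q [ 0.37  0.53 -0.49  2.29 -1.24  0.56 -0.63]
3 x [-0.5, 0.2, 0.1] [-0.01, -0.03, 0.07]
```

Request:
play_rows([
  [1,[0,-0.6,0],[0,0,0]],
  [0,[0,0,0],[0,0,0]],
  [0,[0,0,0],[0,0,0]],
  [0,[0,0,0],[0,0,0]],
  [0,[0,0,0],[0,0,0]],
  [0,[0,0,0],[0,0,0]],
  [0,[0,-10,0],[0,0,0]],
  [0,[0,-25,0],[0,0,0]],
  [0,[0,-25,0],[0,0,0]],
  [0,[0,-25,0],[0,0,0]],
  [0,[0,-25,0],[0,0,0]],
  [0,[0,-25,0],[0,0,0]],
])

```text
time: 23.08
ee_pos: [0.4182, 0.1261, 0.1947]
tool_rot: [-0.03, 0.064, 0.923, -0.379]
ft_force: [0.8, -0.0, 0.0]
opening: 0.0917
```

```bash
python3 - <<'E'
from h import *
p,Rc,o=cur();print(p.round(3),o["time"],o["ft_force"].round(1))
s=viewer.snapshot("wrist");save(s,"w11");P=fish(s);L=(P-SEAT)@Rz(CY);np.savez("w11.npz",**s)
hsv=cv2.cvtColor(s["pixels"],cv2.COLOR_RGB2HSV).astype(int)
m=(abs(L[...,0])<.11)&(abs(L[...,1])<.04)&(abs(L[...,2])<.035)&(hsv[...,1]>90)&(s["z_map"]>0);Q=L[m];print(len(Q),np.percentile(Q,[.5,50,99.5],axis=0).round(4).tolist())
d2=Q@[0,-1,1]/2**.5;print("face",np.percentile(d2,[20,50,80]).round(4));k=d2>.017
print("tilt",np.degrees(np.polyfit(Q[k,0],d2[k],1))[0].round(2))
s2=viewer.snapshot("side");P2=cloud(s2);h2=cv2.cvtColor(s2["pixels"],cv2.COLOR_RGB2HSV).astype(int)
z=P2[...,2];mk=(z>.12)&(z<.155)&(h2[...,1]>130)&((h2[...,0]<5)|(h2[...,0]>172))&(abs(P2[...,0]-.58)<.16)&(abs(P2[...,1]-.27)<.16);print("keeper",ang(P2[mk]))
L2=(P2-SEAT)@Rz(CY);m=(abs(L2[...,0])<.11)&(abs(L2[...,1])<.04)&(L2[...,2]>-.005)&(L2[...,2]<.035)&(h2[...,1]>100);Q=L2[m];d=Q@[0,1,1]/2**.5;print("side face",np.percentile(d,[20,50,80]).round(4),np.percentile(Q,[.5,99.5],axis=0).round(4).tolist())
k=abs(d-np.median(d))<.004;print("tilt",np.degrees(np.polyfit(Q[k,0],d[k],1))[0].round(2))
E
```

```text
[0.418 0.126 0.195] 23.0833 [ 0.8 -0.   0. ]
7082 [[-0.0855, -0.0287, -0.0008], [0.0079, -0.0151, 0.0144], [0.0825, -0.0005, 0.028]]
face [0.0203 0.021  0.0216]
tilt -0.22
keeper (array([603.8, 289.5]), array([202.7,  21. ]), 52.0)
side face [0.0174 0.0199 0.0221] [[-0.0886, -0.0147, -0.0021], [0.0787, 0.03, 0.0284]]
tilt 0.1
```

View pics/w11.png

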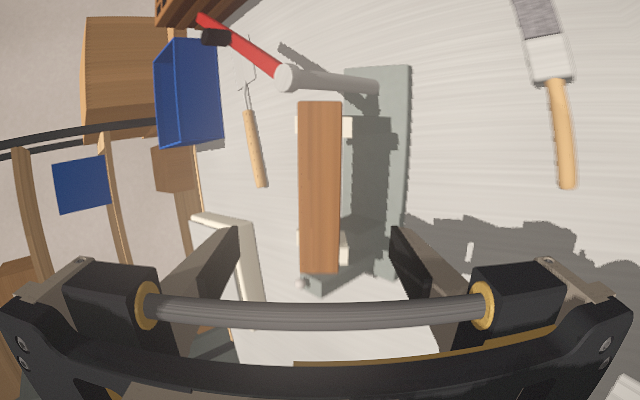

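```bash
cat >> h.py <<'E'
HG=SEAT+Rz(CY)@[.105,0,0];HG=HG+Rz(CY)@[((CR-SEAT)@Rz(CY))[0]+.001,0,0];HG[2]=0
def knob(q,z=.15,yaw=0,r=.11):
    d=Rz(CY)@[-np.cos(q),np.sin(q),0];return HG+d*r+[0,0,z],frame(CY+yaw,0,-1)
E
python3 - <<'E'
from h import *
print("seat-CR",((SEAT-CR)@Rz(CY)).round(4),"HG",HG.round(4))
s=dict(np.load("w11.npz"));P=fish(s);h=cv2.cvtColor(s["pixels"],cv2.COLOR_RGB2HSV).astype(int);z=P[...,2]
m=(h[...,1]>130)&((h[...,0]<6)|(h[...,0]>172))&(z>.12)&(z<.16)&(P[...,0]<.75);print("red",m.sum(),ang(P[m]))
k=(h[...,2]<70)&(z>.146)&(z<.185)&(np.hypot(P[...,0]-.6,P[...,1]-.285)<.035);print("knob",k.sum(),np.median(P[k],0).round(4),ang(P[k]))
q=np.pi-np.radians(52)+CY
for qq in(q,):print(qq,knob(qq)[0].round(4))
p,Rc,o=cur();path([(p+[0.03,0,.1],Rc),knob(q,.21)])
E
```

```text
seat-CR [ 0.0024 -0.0002  0.0995] HG [0.5352 0.1981 0.    ]
red 1095 (array([606.5, 284.9]), array([199.9,  17.3]), 51.8)
knob 433 [0.6006 0.2759 0.1639] (array([602.6, 280.9]), array([17. , 17.8]), 87.7)
2.0804324683772406 [0.6029 0.2848 0.15  ]
3 x [-9.8, -22.5, -24.7] [-0.0, -0.0, -0.0]
7 x [-18.1, 22.8, -18.5] [6.45, 0.05, 0.03]
```

Request:
play_rows([
  [0,[-10,-22,-25],[0,0,0]],
  [0,[-10,-22,-25],[0,0,0]],
  [0,[-10,-22,-25],[0,0,0]],
  [0,[-18,15,-18.5],[6.4,0,0]],
  [0,[-18,20,-18.5],[6.4,0,0]],
  [0,[-18,20,-18.5],[6.4,0,0]],
  [0,[-18,20,-18.5],[6.4,0,0]],
  [0,[-18,20,-18.5],[6.4,0,0]],
  [0,[-18,20,-18.5],[6.4,0,0]],
], newtons=20)

```text
time: 23.93
ee_pos: [0.5745, 0.2451, 0.2546]
tool_rot: [-0.056, 0.061, 0.758, -0.647]
ft_force: [1.2, -0.1, 0.5]
opening: 0.0916
```

```bash
cat >> h.py <<'E'
K0=np.array([.602,.2835,0])
def repk(t,Rt,n=None):
    p,Rc,o=cur();d=(p-HG)@Rz(CY);print("t",round(float(o["time"]),2),"p",p.round(4),"q",np.arctan2(d[1],-d[0]).round(3),"r",np.hypot(d[0],d[1]).round(4),"F",o["ft_force"].round(1),"open",round(float(o["opening"]),4),"j7",o["joint_pos"][6].round(2));path([(t,Rt)],[n] if n else None)
E
python3 - <<'E'
from h import *
repk(K0+[0,0,.2],frame(CY,0,-1))
E
```

```text
t 23.93 p [0.5745 0.2451 0.2546] q 2.113 r 0.0612 F [ 1.2 -0.1  0.5] open 0.0916 j7 -2.17
2 x [-10.6, 29.6, -17.8] [4.51, -0.36, 0.13]
```

Request:
play_rows([
  [0,[-9,18,-17],[4.5,-0.3,0]],
  [0,[-8,17,-17],[4.4,-0.3,0]],
  [0,[-2,8,-3],[0,0,0]],
])

```text
time: 24.18
ee_pos: [0.5984, 0.3003, 0.2099]
tool_rot: [0.051, -0.046, -0.705, 0.706]
ft_force: [-1.5, 0.1, -0.2]
opening: 0.0917
```

```bash
python3 - <<'E'
from h import *
repk(K0+[0,0,.15],frame(CY,0,-1),4)
E
```

```text
t 24.18 p [0.5984 0.3003 0.2099] q 1.971 r 0.1202 F [-1.5  0.1 -0.2] open 0.0917 j7 -2.35
4 x [-1.5, 15.0, 4.0] [-0.02, 0.24, 0.09]
```

Request:
play_rows([
  [0,[-1.5,13,4],[0,0.2,0]],
  [0,[-1.5,14,4],[0,0.2,0]],
  [0,[-1,14,4],[0,0.2,0]],
  [0,[0,10,2],[0,0,0]],
])

```text
time: 24.52
ee_pos: [0.5929, 0.2993, 0.1486]
tool_rot: [-0.052, 0.039, 0.707, -0.704]
ft_force: [-0.3, -0.2, -1.0]
opening: 0.0918
```

```bash
python3 - <<'E'
from h import *
repk(K0+[0,0,.151],frame(CY,0,-1),2)
E
```

```text
t 24.52 p [0.5929 0.2993 0.1486] q 1.935 r 0.1165 F [-0.3 -0.2 -1. ] open 0.0918 j7 -2.35
2 x [-5.6, -1.3, 7.2] [0.1, 0.74, 0.54]
```

Request:
play_rows([
  [0,[-5,-1,7],[0,0.4,0.3]],
  [0,[-4,-0.5,6],[0,0.3,0.2]],
  [0.4,[-1,0,2],[0,0,0]],
  [0.6,[0,0,0],[0,0,0]],
])

```text
time: 24.85
ee_pos: [0.5984, 0.2815, 0.1459]
tool_rot: [-0.055, 0.043, 0.707, -0.704]
ft_force: [-0.2, 0.1, 0.0]
opening: 0.0805
```

```bash
python3 - <<'E'
from h import *
repk(K0+[0,0,.151],frame(CY,0,-1),2)
E
```

```text
t 24.85 p [0.5984 0.2815 0.1459] q 2.065 r 0.1046 F [-0.2  0.1  0. ] open 0.0805 j7 -2.33
2 x [-1.6, -2.6, -1.2] [0.06, 0.41, 0.48]
```

Raise a little, close gently on the knob.

Request:
play_rows([
  [0.6,[-3,-5,-1],[0,0.3,0.3]],
  [1,[-1,-1,0],[0,0,0]],
  [1,[0,0,0],[0,0,0]],
  [1,[0,0,0],[0,0,0]],
  [1,[0,0,0],[0,0,0]],
  [1,[0,0,0],[0,0,0]],
  [1,[0,0,0],[0,0,0]],
  [1,[0,0,0],[0,0,0]],
], newtons=20)

```text
time: 25.52
ee_pos: [0.6054, 0.2828, 0.1573]
tool_rot: [-0.053, 0.05, 0.708, -0.703]
ft_force: [-0.1, 0.7, -0.2]
opening: 0.0273
```

```bash
python3 - <<'E'
from h import *
p,Rc,o=cur();repk(p,Rc,1)
q0=2.07;Rp,pp=Rc,p
for q in np.arange(1.87,-.01,-.2):
    t,Rt=knob(q,.150);step(pp,Rp,t,Rp,1);pp=t
E
```

```text
t 25.52 p [0.6054 0.2828 0.1573] q 2.109 r 0.11 F [-0.1  0.7 -0.2] open 0.0273 j7 -2.34
1 x [0.0, 0.0, 0.0] [0.0, 0.0, 0.0]
1 x [23.9, 7.4, -10.8] [0.0, 0.0, 0.0]
1 x [21.5, 0.1, -4.5] [0.0, 0.0, 0.0]
1 x [22.0, 0.1, -0.1] [0.0, 0.0, 0.0]
1 x [21.6, 0.1, 4.2] [0.0, 0.0, 0.0]
1 x [20.3, 0.0, 8.4] [0.0, 0.0, 0.0]
1 x [18.2, -0.0, 12.3] [0.0, 0.0, 0.0]
1 x [15.4, -0.0, 15.7] [0.0, 0.0, 0.0]
1 x [12.0, -0.1, 18.4] [0.0, 0.0, 0.0]
1 x [8.1, -0.1, 20.4] [0.0, 0.0, 0.0]
1 x [3.9, -0.1, 21.6] [0.0, 0.0, 0.0]
```

Request:
play_rows([
  [1,[0,4,0],[0,0,0]],
  [1,[0,1,0],[0,0,0]],
  [1,[0,0,0],[0,0,0]],
  [1,[0,0,0],[0,0,0]],
])

```text
time: 25.85
ee_pos: [0.606, 0.2834, 0.1534]
tool_rot: [-0.052, 0.051, 0.708, -0.702]
ft_force: [-0.0, 0.1, 2.2]
opening: 0.0199
```

```bash
python3 - <<'E'
from h import *
p,Rc,o=cur();repk(p,Rc,1)
E
```

```text
t 25.85 p [0.606  0.2834 0.1534] q 2.11 r 0.1108 F [-0.   0.1  2.2] open 0.0199 j7 -2.34
1 x [0.0, 0.0, 0.0] [-0.0, -0.0, -0.0]
```

```bash
cat >> h.py <<'E'
def arc(qs,r=.11,z=.1535):
    p,Rc,o=cur();d=(p-HG)@Rz(CY);print("t",round(float(o["time"]),2),"p",p.round(4),"q",np.arctan2(d[1],-d[0]).round(3),"r",np.hypot(d[0],d[1]).round(4),"F",o["ft_force"].round(1),"open",round(float(o["opening"]),4),"j7",o["joint_pos"][6].round(2),"rot",np.degrees(R.from_matrix(Rc.T@frame(CY,0,-1)).as_rotvec()).round(1))
    for q in qs:
        t,_=knob(q,z,r=r);step(p,Rc,t,Rc,1);p=t
E
python3 - <<'E'
from h import *
arc([2.03,1.93,1.82,1.7,1.58,1.46])
E
```

```text
t 25.85 p [0.606  0.2834 0.1534] q 2.11 r 0.1108 F [-0.   0.1  2.2] open 0.0199 j7 -2.34 rot [0.4 0.4 0.2]
1 x [8.1, -0.0, -3.6] [-0.0, -0.0, -0.0]
1 x [10.1, 0.1, -4.5] [-0.0, -0.0, -0.0]
1 x [11.5, 0.1, -3.7] [-0.0, -0.0, -0.0]
1 x [12.9, 0.1, -2.6] [-0.0, -0.0, -0.0]
1 x [13.2, 0.0, -1.0] [-0.0, -0.0, -0.0]
1 x [13.2, 0.0, 0.6] [-0.0, -0.0, -0.0]
```

Request:
play_rows([
  [1,[7,0,-3.6],[0,0,0]],
  [1,[10,0,-4.5],[0,0,0]],
  [1,[11.5,0,-3.7],[0,0,0]],
  [1,[12.5,0,-2.6],[0,0,0]],
])

```text
time: 26.18
ee_pos: [0.5702, 0.3023, 0.1534]
tool_rot: [-0.051, 0.054, 0.708, -0.703]
ft_force: [2.5, -1.5, 1.2]
opening: 0.019
```

```bash
python3 - <<'E'
from h import *
arc([1.58,1.46,1.34,1.22,1.1,.98])
E
```

```text
t 26.18 p [0.5702 0.3023 0.1534] q 1.741 r 0.1099 F [ 2.5 -1.5  1.2] open 0.019 j7 -2.4 rot [ 0.4  0.3 -0.3]
1 x [17.6, -0.1, -1.8] [0.0, -0.0, 0.0]
1 x [13.2, -0.1, 0.6] [0.0, -0.0, 0.0]
1 x [13.0, -0.1, 2.2] [0.0, -0.0, 0.0]
1 x [12.7, -0.1, 3.7] [0.0, -0.0, 0.0]
1 x [12.1, -0.1, 5.2] [0.0, -0.0, 0.0]
1 x [11.4, -0.1, 6.6] [0.0, -0.0, 0.0]
```

Low forces and the knob is following. Continue.

Request:
play_rows([
  [1,[13,0,-1.5],[0,0,0]],
  [1,[13,0,0.6],[0,0,0]],
  [1,[13,0,2.2],[0,0,0]],
  [1,[12.7,0,3.7],[0,0,0]],
  [1,[12.1,0,5.2],[0,0,0]],
])

```text
time: 26.6
ee_pos: [0.4981, 0.3025, 0.1533]
tool_rot: [-0.047, 0.053, 0.706, -0.704]
ft_force: [5.6, -5.7, 2.0]
opening: 0.0194
```

```bash
python3 - <<'E'
from h import *
arc([1.04,.92,.8,.68,.56,.44])
E
```

```text
t 26.6 p [0.4981 0.3025 0.1533] q 1.075 r 0.1108 F [ 5.6 -5.7  2. ] open 0.0194 j7 -2.47 rot [ 0.2  0.7 -0.5]
1 x [3.0, -0.2, 2.6] [0.0, -0.0, 0.0]
1 x [11.0, -0.1, 7.2] [0.0, -0.0, 0.0]
1 x [10.1, -0.1, 8.5] [0.0, -0.0, 0.0]
1 x [9.0, -0.1, 9.6] [0.0, -0.0, 0.0]
1 x [7.8, -0.1, 10.6] [0.0, -0.0, 0.0]
1 x [6.5, -0.1, 11.5] [0.0, -0.0, 0.0]
```

Request:
play_rows([
  [1,[9,0,7],[0,0,0]],
  [1,[10.5,0,8],[0,0,0]],
  [1,[9.5,0,9.2],[0,0,0]],
  [1,[8.5,0,10],[0,0,0]],
  [1,[7,0,11],[0,0,0]],
])

```text
time: 27.02
ee_pos: [0.441, 0.2652, 0.1532]
tool_rot: [-0.041, 0.052, 0.707, -0.704]
ft_force: [5.3, -0.7, -0.4]
opening: 0.0194
```

```bash
python3 - <<'E'
from h import *
arc([.4,.28,.18,.1,.05,0.,-.01])
E
```

```text
t 27.02 p [0.441  0.2652 0.1532] q 0.465 r 0.1156 F [ 5.3 -0.7 -0.4] open 0.0194 j7 -2.45 rot [ 0.3  1.2 -0.9]
1 x [-1.9, -0.3, 9.1] [-0.0, 0.0, -0.0]
1 x [4.7, -0.1, 12.3] [-0.0, 0.0, -0.0]
1 x [2.7, -0.1, 10.6] [-0.0, 0.0, -0.0]
1 x [1.4, -0.1, 8.7] [-0.0, 0.0, -0.0]
1 x [0.5, -0.0, 5.5] [-0.0, 0.0, -0.0]
1 x [0.3, -0.0, 5.5] [-0.0, 0.0, -0.0]
1 x [0.0, -0.0, 1.1] [-0.0, 0.0, -0.0]
```

Request:
play_rows([
  [1,[-1,0,9],[0,0,0]],
  [1,[2,0,11],[0,0,0]],
  [1,[1,0,10],[0,0,0]],
])

```text
time: 27.27
ee_pos: [0.4261, 0.2409, 0.1531]
tool_rot: [-0.04, 0.047, 0.709, -0.702]
ft_force: [-1.5, 3.8, 1.2]
opening: 0.0195
```

```bash
python3 - <<'E'
from h import *
arc([.1,.05,0.,-.01])
E
```

```text
t 27.27 p [0.4261 0.2409 0.1531] q 0.22 r 0.1172 F [-1.5  3.8  1.2] open 0.0195 j7 -2.4 rot [ 0.6  1.8 -0.5]
1 x [-4.5, -0.5, 14.7] [-0.0, 0.0, 0.0]
1 x [0.6, -0.1, 5.5] [-0.0, 0.0, 0.0]
1 x [0.3, -0.1, 5.5] [-0.0, 0.0, 0.0]
1 x [0.0, -0.0, 1.1] [-0.0, 0.0, 0.0]
```

Request:
play_rows([
  [1,[-2,0,8],[0,0,0]],
  [1,[-1,0,7],[0,0,0]],
  [1,[-1,0,5],[0,0,0]],
])

```text
time: 27.52
ee_pos: [0.4202, 0.2232, 0.1531]
tool_rot: [-0.04, 0.041, 0.71, -0.702]
ft_force: [-2.3, 4.1, 3.2]
opening: 0.0192
```

```bash
python3 - <<'E'
from h import *
arc([.05,0.,-.01])
E
```

```text
t 27.52 p [0.4202 0.2232 0.1531] q 0.061 r 0.1177 F [-2.3  4.1  3.2] open 0.0192 j7 -2.35 rot [ 0.7  2.2 -0. ]
1 x [-7.5, -0.4, 2.0] [-0.0, 0.0, 0.0]
1 x [0.3, -0.1, 5.5] [-0.0, 0.0, 0.0]
1 x [0.0, -0.0, 1.1] [-0.0, 0.0, 0.0]
```

Request:
play_rows([
  [1,[-1,0,4],[0,0,0]],
  [1,[-1,0,4],[0,0,0]],
  [1,[0,0,2],[0,0,0]],
])

```text
time: 27.77
ee_pos: [0.4182, 0.2164, 0.1532]
tool_rot: [-0.04, 0.039, 0.712, -0.7]
ft_force: [1.6, 2.2, -1.5]
opening: 0.0192
```

```bash
python3 - <<'E'
from h import *
arc([0.,-.01])
E
```

```text
t 27.77 p [0.4182 0.2164 0.1532] q 0.001 r 0.1185 F [ 1.6  2.2 -1.5] open 0.0192 j7 -2.33 rot [1.  2.4 0.1]
1 x [-8.4, -0.3, 0.5] [-0.0, 0.0, 0.0]
1 x [0.0, -0.0, 1.1] [-0.0, 0.0, 0.0]
```

Request:
play_rows([
  [1,[0,0,2],[0,0,0]],
  [1,[0,0,2],[0,0,0]],
])

```text
time: 27.93
ee_pos: [0.4179, 0.2154, 0.1532]
tool_rot: [-0.039, 0.04, 0.714, -0.698]
ft_force: [1.7, 10.2, -4.7]
opening: 0.0191
```

```bash
python3 - <<'E'
from h import *
arc([0.]);s=viewer.snapshot("side");P=cloud(s);h=cv2.cvtColor(s["pixels"],cv2.COLOR_RGB2HSV).astype(int);z=P[...,2];L=(P-HG)@Rz(CY)
m=(h[...,1]>130)&((h[...,0]<5)|(h[...,0]>172))&(z>.125)&(z<.155)&(L[...,0]>-.23)&(L[...,0]<.02)&(abs(L[...,1])<.06);Q=L[m];print(len(Q),np.polyfit(Q[:,0],Q[:,1],1).round(4),ang(P[m]))
E
```

```text
t 27.93 p [0.4179 0.2154 0.1532] q -0.007 r 0.1186 F [ 1.7 10.2 -4.7] open 0.0191 j7 -2.32 rot [1.3 2.5 0. ]
1 x [-8.6, -0.3, -0.5] [0.0, -0.0, 0.0]
286 [-0.0056  0.004 ] (array([423.2, 217.9]), array([ 21., 201.]), 81.1)
```

Request:
play_rows([
  [1,[0,0,-0.3],[0,0,0]],
  [0.5,[0,0,0],[0,0,0]],
  [0.5,[0,0,0],[0,0,0]],
  [0.5,[0,0,0],[0,0,0]],
  [0.5,[0,-5,0],[0,0,0]],
  [0.5,[0,-20,0],[0,0,0]],
  [0.5,[0,-25,0],[0,0,0]],
  [0.5,[10,-30,10],[0,0,0]],
  [0.5,[20,-20,30],[0,0,0]],
  [0.5,[20,-10,35],[0,0,0]],
  [0.5,[20,-10,35],[0,0,0]],
  [0.5,[20,-10,35],[0,0,0]],
  [0.5,[10,0,15],[0,0,0]],
  [0.5,[0,0,0],[0,0,0]],
])

```text
time: 29.15
ee_pos: [0.2939, 0.0558, 0.2862]
tool_rot: [-0.044, 0.04, 0.712, -0.699]
ft_force: [0.1, 0.2, 0.1]
opening: 0.0459
```

```bash
python3 - <<'E'
from h import *
p,Rc,o=cur();print(p.round(3),o["time"],o["ft_force"].round(1))
a=viewer.snapshot("side");b=viewer.snapshot("scene")
s=a;P=cloud(s);h=cv2.cvtColor(s["pixels"],cv2.COLOR_RGB2HSV).astype(int);z=P[...,2];L=(P-HG)@Rz(CY)
m=(h[...,1]>130)&((h[...,0]<5)|(h[...,0]>172))&(z>.125)&(z<.155)&(L[...,0]>-.23)&(L[...,0]<.02)&(abs(L[...,1])<.06);Q=L[m];print(len(Q),np.polyfit(Q[:,0],Q[:,1],1).round(4),ang(P[m]))
for c in("scene","side"):
    e,M=cam(b if c=="scene" else a)
    for l in("jar","bowl","cup","tray","brush","spatula"):
        x=finder.boxes_of(l,c)[:1];print(c,l,[(M@np.array(y["centre"])+e).round(3) for y in x])
i=np.vstack([cv2.resize(a["pixels"][215:325,260:440],(450,275),interpolation=2),cv2.resize(b["pixels"][90:200,250:430],(450,275),interpolation=2)])
cv2.imwrite("pics/c12.png",cv2.cvtColor(i,cv2.COLOR_RGB2BGR))
E
```

```text
[0.294 0.056 0.286] 29.15 [0.1 0.2 0.1]
328 [0.0031 0.0046] (array([422.4, 218.1]), array([ 22.2, 201. ]), 81.4)
scene jar [array([ 0.758, -0.04 ,  0.089])]
scene bowl [array([0.773, 0.251, 0.025])]
scene cup [array([ 0.493, -0.22 ,  0.013])]
scene tray [array([ 0.586, -0.453,  0.023])]
scene brush [array([ 0.553, -0.002,  0.018])]
scene spatula [array([0.613, 0.464, 0.002])]
side jar [array([0.741, 0.003, 0.066])]
side bowl [array([0.788, 0.213, 0.027])]
side cup [array([ 0.745, -0.172,  0.053])]
side tray [array([ 0.571, -0.415,  0.019])]
side brush [array([0.54 , 0.008, 0.017])]
side spatula [array([0.61 , 0.474, 0.   ])]
```

View pics/c12.png

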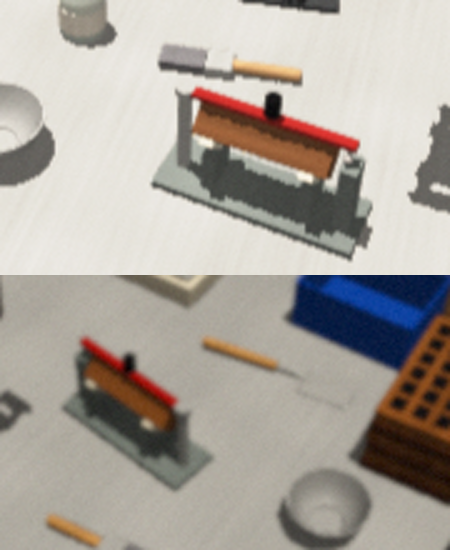

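```bash
python3 -c "
from h import *
print(workorder.sign_off())"
```

```text
the job is handed in; nothing more can be done
None
```

I scraped both faces, put the bar back in the cradle and shut the keeper, then handed the job in at about 30 s of the 72 s allowed. The hand-in gives no verdict.

- **Scraping:** I drew the blue face along the blade from its robot-side end to its far end. I then set the bar back in the cradle a quarter turn round, re-gripped it and did the same with the yellow face. The force on the blade was mostly 1.1–2.6 N, which is about 2–6 mm of travel; the stop is at 14 mm.
- **Strokes:** Both started and ended within a few millimetres of the bar's ends. The blue stroke finished with the blade right at the bar's far edge.
- **Seating:** The last look before closing showed the bar fully home in the V, with its face in the same place as at the start and tilted only about 0.2°.
- **Keeper:** I pushed it over the detent to its stop, where the force rose to 10 N. After I let go, the camera put it within about 0.005 rad of shut, lined up over the bar.
- **Other things:** In the side view nothing had moved beyond about 1 cm of measurement noise. In the scene view the network mistook the scraper for the cup. The jar had no scene reading at the start to compare with.

Some readings were less clean:
- The two cameras disagreed by about 3–5 mm on where the bar sat along its length in the hand.
- Blade travel is worked out from wrist force only, because the wrist camera could not see the blade under the bar.
- For a moment in the blue stroke the force fell to about 1.1 N and I corrected it.
- When I laid the bar back at the end it met the V at about 42 N. That went through the gripped bar, below the 120 N wrist limit, and I backed off before letting go.

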